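# Dry a batch of bat handles on the sloped rack

## Task

Lay every wooden bat handle lying on the counter on the drying rack, one to a blue rib: lengthwise along the rib, centred across it and down against the front lip. Then fold the clear hood forward until it is level over them, squeeze the red trigger of the air gun in the vise fully and hold it for two seconds, let it go, and fold the hood back upright. Finish with every handle still in its place on its rib, and leave the jar, mallet and press board where they are.

Things in the scene. Friction and masses are not known exactly. Their poses are not given: they have to be found in the camera images.
- handle0: One of up to four identical loose wooden bat handles (three or four are present), a block 98 long (its x) x 30 wide (its y) x 24 high (its z), 45 g, with red and dark stripes on its two 30 mm wide faces. The origin is at its centre. It may lie on either striped face or on a side, either way round.
- handle1: One of up to four identical loose wooden bat handles (three or four are present), a block 98 long (its x) x 30 wide (its y) x 24 high (its z), 45 g, with red and dark stripes on its two 30 mm wide faces. The origin is at its centre. It may lie on either striped face or on a side, either way round.
- handle2: One of up to four identical loose wooden bat handles (three or four are present), a block 98 long (its x) x 30 wide (its y) x 24 high (its z), 45 g, with red and dark stripes on its two 30 mm wide faces. The origin is at its centre. It may lie on either striped face or on a side, either way round.
- handle3: One of up to four identical loose wooden bat handles (three or four are present), a block 98 long (its x) x 30 wide (its y) x 24 high (its z), 45 g, with red and dark stripes on its two 30 mm wide faces. The origin is at its centre. It may lie on either striped face or on a side, either way round.
- rack: The fixed drying rack on the counter, 426 wide (y) x 190 deep (x), raising a sloped bed with a clear hood hinged above its high back edge. Origin: centre of its underside; x points away from the robot at yaw 0, y to its left, z up. Brackets 12 thick and 175 tall carry the hinge at its two ends (x = 65, y = +-207).
- bed: The rack's sloped bed, fixed, rising 0.30 rad away from its front lip, with four blue ribs up the slope. Origin: mid-width, at the lip's inner face, level with the rib tops (60 in front of and 75 above the rack's origin). x: up the slope; y: left along the lip; z: square off the slope. The board between ribs is at z = -10; the aluminium lip, 8 thick along the whole front, has its top at z = 12.
- rib0 (a point): Lower end of a blue rib (20 wide, 122 long): centre line, rib top, at the lip (bed frame x = 0, y = -150, z = 0). A handle in place here has its centre at bed x = 49 to 52, this y, z = 12 (15 if on its side).
- rib1 (a point): Lower end of a blue rib (20 wide, 122 long): centre line, rib top, at the lip (bed frame x = 0, y = -50, z = 0). A handle in place here has its centre at bed x = 49 to 52, this y, z = 12 (15 if on its side).
- rib2 (a point): Lower end of a blue rib (20 wide, 122 long): centre line, rib top, at the lip (bed frame x = 0, y = 50, z = 0). A handle in place here has its centre at bed x = 49 to 52, this y, z = 12 (15 if on its side).
- rib3 (a point): Lower end of a blue rib (20 wide, 122 long): centre line, rib top, at the lip (bed frame x = 0, y = 150, z = 0). A handle in place here has its centre at bed x = 49 to 52, this y, z = 12 (15 if on its side).
- hood (a joint): Angle (rad) of the clear hood about its hinge: 0 = level over the bed, free edge to the robot; 1.57 = upright; range -0.25 to 1.8. It starts upright or leaning back a little. The hinge is stiff (about 0.6 N m of friction): the hood stays where left. Panel 390 wide, 5 thick, reaching 128 from the hinge; when level it clears handles in place by 30.
- hood_hinge (a point): Middle of the hood's hinge line, which runs along the rack's y: 65 behind and 165 above the rack's origin.
- hood_bar (a point): Centre of the hood's orange round grab bar, 12 thick, 110 long along the rack's y, on a post at each end (94 free between). It is 115 from the hinge along the panel and stands 45 off its outer face (on top when level, turned away from the robot when upright): it can be pinched from above at any hood angle, and turns in the fingers.
- vise: Small blue bench vise with aluminium soft jaws, fixed, 135 tall; its sliding T-handle is on its -x side. Origin: centre of its underside. It holds a grey air gun upside down: barrel along the vise's y at height 124, nozzle to +y; the pistol grip stands straight up from it (28 in x, 24 in y, from y = -44 to -20, top at 220, a small brass stub to 227).
- trigger (a joint): Angle (rad) of the air gun's red trigger: 0 = free, 0.32 = fully squeezed, at its stop. A spring returns it and takes about 11 N at trigger_face when full. The lever is 16 wide and 8 thick, hinged at vise y = 4, 142 above the counter, and stands up to 214; squeezed, it swings to the vise's -y, toward the grip.
- trigger_face (a point): Point on the red trigger's outer face, at which to press: 197 above the counter, at vise y = 8 when free and about y = -9 when fully squeezed. It moves with the trigger.
- grip_back (a point): Point on the back of the gun's fixed grip, opposite trigger_face (vise y = -44, 197 above the counter). Grip and trigger together measure 52 across when free, 35 when fully squeezed.
- jar: Bystander: squat amber glass jar with a black lid, 68 across, 70 tall, standing on the press board. Origin: centre of its underside.
- mallet: Bystander: rubber-headed mallet lying down, 240 long, 52 high. Origin on the counter below the joint of head and shaft; shaft to its -x.
- press_board: Bystander: plywood press board 170 x 180 x 12 lying flat, the jar on it. Origin: centre of its underside.
Things that resemble listed ones, but are neither listed nor needed, are in the scene too. Several things have the shape of the vise; the one meant has the colours described above.

How it is judged:
By the outcome, as a careful person would: the job done as asked, in the order asked, and still so for the second after the job is handed in, with the robot touching nothing.
Of handle0, handle1, handle2, handle3 only 3 to 4 are there at a start; the rules pass over those that are not, and their reading is None.
At some moment in a run one of handle0, handle1, handle2, handle3 may be knocked a few centimetres aside while the robot is not near it.
Once in a run the grip may slacken for a moment while it holds something.
It also fails if it takes over 210 s, if anything falls off the work surface, if the arm or the gripper's body presses on something with over 40 N, if the wrist force passes 120 N, or if a joint passes its speed limit or range.

## Robot

A 6-joint arm with a two-finger parallel gripper is mounted at the origin on the work surface. World frame = base frame: x ahead of the robot, y to its left, z up, the work surface at z = 0. Lengths are in mm, angles in rad, forces in N, time in s.
With the tool pointing down it reaches from about 425 to 950 mm from the base axis. Payload 3.5 kg.
Tool frame: the origin (TCP) lies at the very end of the fingers, on their centre line; the grasp point (between the pads) lies arm.pinch_z behind it (arm.pinch_z is the distance from the TCP to the grasp point, in mm); z points along the fingers, y is the line along which they close (so a half turn about z gives the same grasp; the last joint's range is limited). The gripper opens to 85 mm and grips with 20 to 120 N. Pads are 22 mm wide; open, the fingers measure 114 mm over their backs; the gripper's body (76 mm by 85 mm) begins 54 mm behind the grasp point. The pads swing forward as they close: fully open they stand 13 mm farther back than shut.
Start: joints at [-1.455, 0.286, 1.577, -0, 1.279, -0.15], TCP at [177.334, -651.275, 231.325] pointing down, gripper open.
Joint ranges: [-2.77, 2.77], [-0.9, 2.22], [0.21, 2.48], [-1.53, 4.67], [0.24, 2.81], [-2.84, 2.84]. Speed limits (rad/s): [2.79, 2.79, 3.14, 3.14, 3.14, 3.14].

## Interface

Orientations are given as a rotation vector (axis times angle).
In Python, from cell import arm gives the robot as it stands.
- The arm moves only by the tool play_rows, never from a script. Its argument "targets" is one flat list of numbers, 6 for each row, row after row: the shift along the tool's x, y, z in units of 500 mm (1.0 is 500 mm), then the turn, a rotation vector about the tool's x, y, z in units of 0.08 rad (1.0 is 0.08 rad). In form: [x, y, z, rx, ry, rz, x, y, z, rx, ry, rz, ...]. A call has 1 to 20 rows; each row shifts and turns the commanded pose from where the row before left it, along the tool's axes as they then stand; what a row does not reach is not made up. A row lasts 1/10 s, in which the tool goes at most 50 mm and 8.59 degrees, less where a joint would pass 70% of its speed; a pose out of reach is approached as far as the arm can. A call with a number of a shift or a turn outside -1 to 1 is refused whole. A call with a gripper value outside its range is refused whole. "gripper" is the closure, from -1 (fully open) to 1 (shut), set as the call begins (left out, the last holds). The fingers move at their own pace and stop on an object; "squeeze" is the grip in N (left out, the last holds). Time passes only in rows, so rows that do not move let the fingers close. It gives the time, the measured TCP pose, the force, the opening and the grip force at its end, in the units of the state.
- arm.observe(): the state, without advancing time (a new reading comes with each control period).
- arm.grab_frame(name): name is "scene" or "top"; returns (picture, depth): 480x640x3 uint8, red, green, blue; 480x640 float32, mm along the optical axis (not along the pixel's ray), 0 where there is no reading.
- arm.calibration(name): a dict with "fx", "fy", "cx", "cy" (pixels), "R" (3x3) and "t" (3): a world point X has camera coordinates R X + t. Camera axes: x right, y down, z forward; pixel columns grow to the right and rows downward; lengths in mm; the calibration is good to about 2 mm. A picture is of the moment at which its call begins. calibration takes no time and is no camera call.
- arm.sign_off(): hands the job in; it is judged then, once.
The state is a dict: "clock": time; "q": joint angles; "qd": joint speeds; "joint_torque": joint torques, N m; "ee_pos": TCP position; "tcp_rot": TCP orientation; "force": force on the tool from outside, world axes, zero at the start; "torque": the same for the moment, N m; "finger_gap": opening from 0.0 (shut) to 1.0 (fully open); "grip_force": force on a finger pad.
Only numpy, scipy, OpenCV 4.12 (cv2) and the standard library are available. Lean on these libraries where they do the work, as an engineer would, in place of code of your own. Each camera call takes 0.05 s, during which the arm holds its last target. There are 200 camera calls.

## Working session

There is one attempt and no reset: what is moved stays moved. The work goes in short steps, Python scripts to look and compute and a tool call to move; the robot and the scene stay as the last step left them, time stands still between calls to the robot, and variables do not carry over. Pictures are saved under pics/ and viewed, at most 14 in all, crops included, and the job is handed in when it is done.

Besides the shell and the picture viewer there is one more tool, called after ">>>" as name(argument=value, ...), one argument or row to a line, values as JSON. play_rows: Moves the arm, as the interface text tells. Shifts and turns lie within -1 to 1; 1 stands for 500 mm of shift or 0.08 rad of turn. Its arguments: {"type":"object","properties":{"targets":{"type":"array"},"gripper":{"type":"number"},"squeeze":{"type":"number"}},"required":["targets"]}

```bash
mkdir -p pics; ls
python3 - <<'E'
from cell import arm
import cv2,numpy as np
for n in("scene","top"):
    p,d=arm.grab_frame(n); cv2.imwrite(f"pics/{n}0.png",p[:,:,::-1]); np.savez(f"{n}0.npz",p=p,d=d)
    c=arm.calibration(n); print(n,c, (d==0).mean(), d.max())
print(arm.observe(),arm.pinch_z)
E
```

```text
pics
scene {'fx': 547.5741616237083, 'fy': 547.5741616237083, 'cx': 319.89487441777527, 'cy': 255.33040528253707, 'R': array([[-0.47496362,  0.87989794,  0.01375392],
       [ 0.65788485,  0.36541591, -0.6585277 ],
       [-0.58446307, -0.3037282 , -0.75243079]]), 't': array([ 262.27629568, -225.18528261, 1592.54630074])} 0.003909505208333333 3502.74
top {'fx': 596.2284959502233, 'fy': 596.2284959502233, 'cx': 319.72282748163366, 'cy': 236.57316867038944, 'R': array([[-0.00169109, -0.99991552, -0.0128874 ],
       [-0.9933117 ,  0.00316751, -0.11542026],
       [ 0.11545133,  0.01260602, -0.99323314]]), 't': array([ -48.05705203,  529.01819358, 1296.24605095])} 0.0040104166666666665 2248.4385
{'clock': 0.1, 'q': array([-1.45502683e+00,  2.87097141e-01,  1.57801000e+00,  2.37359238e-05,
        1.27856694e+00, -1.49996357e-01]), 'qd': array([-0.00107907, -0.00386597, -0.00388919,  0.00057159,  0.00025001,
        0.00079842]), 'joint_torque': array([ 1.93704756e-03, -4.07295835e+01, -2.93699956e+01, -1.45416252e-04,
        3.44378350e-03, -1.14290162e-05]), 'ee_pos': array([ 177.2568483 , -650.71391503,  230.08325463]), 'tcp_rot': array([-3.11183556e+00, -4.15950164e-01, -9.15760867e-05]), 'force': array([-1.44697155, -0.07289803,  0.1750118 ]), 'torque': array([0.01435469, 0.02679493, 0.04176707]), 'grip_force': 0.0, 'finger_gap': 0.9946803356659509} 18.700000000000003
```

View pics/scene0.png

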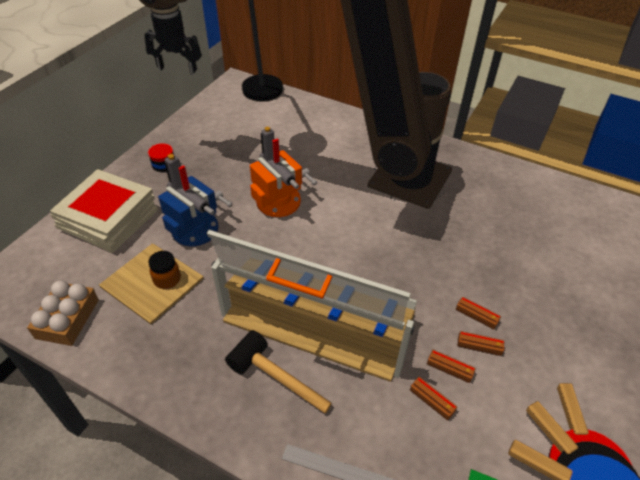

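View pics/top0.png

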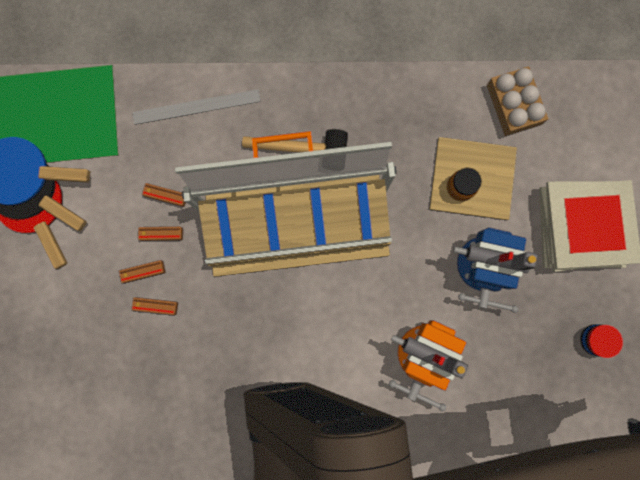

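The scene view shows four striped handles at right (479,312), (481,343), (452,365) and (434,397). In the top view they sit left of the rack at (164,195), (160,234), (142,271) and (155,307). The ribs are at (225,227), (271,222), (318,217) and (365,211). The hood bar is near (282,140), and the blue vise is at (493,260) with its trigger at (507,257) and grip near (530,260). Next I measure.

```bash
cat > h.py <<'E'
import numpy as np, cv2
from cell import arm
from scipy.spatial.transform import Rotation as Ro
def grab(n):
    p,d=arm.grab_frame(n); return p,d,arm.calibration(n)
def world(d,c):
    v,u=np.mgrid[:480,:640]
    P=np.dstack([(u-c['cx'])/c['fx']*d,(v-c['cy'])/c['fy']*d,d])-c['t']
    return P@c['R']          # R^T (Xc - t)
def ray(u,v,c,z):
    """world point on pixel's ray at height z"""
    r=np.array([(u-c['cx'])/c['fx'],(v-c['cy'])/c['fy'],1])@c['R']; o=-c['t']@c['R']
    return o+r*(z-o[2])/r[2]
def hsv(p): return cv2.cvtColor(p,cv2.COLOR_RGB2HSV)
def handles(p,d,c,zr=(14,45),box=(350,900,180,480)):
    W=world(d,c); m=(W[...,2]>zr[0])&(W[...,2]<zr[1])&(W[...,0]>box[0])&(W[...,0]<box[1])&(W[...,1]>box[2])&(W[...,1]<box[3])
    h=hsv(p); m&=(h[...,1]>90)
    n,l,s,ce=cv2.connectedComponentsWithStats(m.astype(np.uint8))
    out=[]
    for i in range(1,n):
        if 150<s[i,4]<3000:
            q=W[l==i]; z=np.median(q[:,2]); top=q[abs(q[:,2]-z)<6]
            r=cv2.minAreaRect(top[:,:2].astype(np.float32)); b=cv2.boxPoints(r)
            e=b[1]-b[0] if np.linalg.norm(b[1]-b[0])>np.linalg.norm(b[2]-b[1]) else b[2]-b[1]
            a=np.arctan2(e[1],e[0]); a=(a+np.pi/2)%np.pi-np.pi/2
            out.append((np.array(r[0]),sorted(r[1]),a,z,ce[i],s[i,4]))
    return out
E
python3 - <<'E'
from h import *
np.set_printoptions(precision=1,suppress=True)
for n in("scene","top"):
    f=np.load(f"{n}0.npz"); p,d=f['p'],f['d']; c=arm.calibration(n); W=world(d,c)
    print(n); 
    for o in handles(p,d,c): print(*[np.round(x,2) for x in o])
    h=hsv(p)
    cnt=W[(abs(W[...,2])<15)&(W[...,1]>200)&(W[...,1]<400)&(W[...,0]>450)&(W[...,0]<800)]; print('counter z',np.median(cnt[:,2]))
    blue=(h[...,0]>105)&(h[...,0]<130)&(h[...,1]>120)&(h[...,2]>60)&(W[...,2]>60)&(W[...,1]>-180)&(W[...,1]<280)
    nn,l,s,ce=cv2.connectedComponentsWithStats(blue.astype(np.uint8))
    for i in range(1,nn):
        if s[i,4]>60:
            q=W[l==i]; m=q.mean(0); v=np.linalg.svd(q-m,full_matrices=False)[2][0]; t=(q-m)@v
            print('blue',m,v.round(3),np.percentile(t,[1,99]),s[i,4])
    for nm,mk in(('orange',(h[...,0]>5)&(h[...,0]<15)&(h[...,1]>200)&(W[...,2]>200)&(W[...,0]>600)),('red',((h[...,0]<4)|(h[...,0]>175))&(h[...,1]>180)&(W[...,2]>150)&(W[...,1]<-180)),('vise',blue*0|((h[...,0]>100)&(h[...,0]<130)&(h[...,1]>120)&(W[...,2]>20)&(W[...,1]<-180)&(W[...,0]>480)))):
        nn,l,s,ce=cv2.connectedComponentsWithStats(mk.astype(np.uint8))
        for i in range(1,nn):
            if s[i,4]>15:
                q=W[l==i]; m=q.mean(0); v=np.linalg.svd(q-m,full_matrices=False)[2][0]
                print(nm,ce[i],s[i,4],m,v.round(3),q.min(0),q.max(0))
E
```

```text
scene
[379.4 318.9] [36.8 97.6] 1.45 23.52 [478.1 311.4] 555
[457.  349.5] [34.7 97.4] -1.31 23.31 [480.8 341.9] 620
[542.9 310.9] [33.3 97.5] 1.56 23.47 [450.9 364.6] 659
[631.2 303.6] [32.4 97.7] 1.31 23.74 [433.1 397.1] 739
counter z 0.20143891291614535
blue [ 624.6 -138.2  107.8] [0.8 0.3 0.6] [-21.2  53.1] 105
blue [613.5 -39.2 107.8] [0.8 0.3 0.6] [-18.3  48.3] 105
blue [602.3  59.6 108.3] [0.8 0.2 0.6] [-19.6  46.4] 108
blue [590.6 158.4 107.8] [0.8 0.1 0.5] [-19.5  41.5] 115
orange [296.7 282.2] 524 [687.2  21.3 284.4] [0.5 0.4 0.8] [642.4 -41.2 268.7] [1203.5  335.2 1046.4]
red [275.4 149.4] 120 [ 279.  -277.3  186.1] [ 0. -0.  1.] [ 254.7 -298.8  150.2] [ 289.4 -271.2  217. ]
red [183.2 176.8] 134 [ 474.8 -413.5  186. ] [ 0.  0. -1.] [ 466.  -422.4  150.5] [ 483.5 -409.2  216.4]
vise [177.8 216.4] 1117 [ 520.6 -414.9   92.5] [-0.1  0.3 -0.9] [ 480.3 -472.2   20.6] [ 547.2 -380.5  135.4]
top
[628.2 304.7] [30.1 97.4] 1.3 23.25 [162.7 194. ] 543
[539.5 311.5] [29.8 98.4] -1.56 22.69 [159.6 233. ] 570
[453.4 349.8] [29.9 98. ] -1.32 22.78 [141.2 271.2] 598
[376.8 319.5] [29.9 98.2] 1.46 23.07 [153.8 305.7] 596
counter z -0.7025013095804697
blue [ 576.6 -144.7   92.8] [-0.9 -0.1 -0.3] [-59.1  59.3] 482
blue [564.4 -45.7  97.9] [-0.1 -0.   1. ] [-18.3   8.6] 479
blue [552.9  52.9  97.9] [-0.1 -0.1  1. ] [-18.9   9.1] 491
blue [540.2 150.1 105.3] [-0.1 -0.2  1. ] [-25.  116.8] 492
orange [281.2 139.4] 375 [681.1  18.3 276.5] [-0.1  1.  -0. ] [648.6 -38.7 268.8] [695.3  72.6 284.3]
red [506.4 256.7] 70 [ 469.4 -411.6  195.8] [-0.  -0.1  1. ] [ 463.5 -418.2  150.5] [ 477.1 -408.6  216. ]
red [438.8 359.4] 60 [ 275.  -276.1  198.7] [-0.1 -0.1  1. ] [ 267.6 -281.7  157.3] [ 280.8 -271.4  217. ]
vise [501.2 238.4] 604 [ 512.8 -423.5  125.2] [-0.2 -1.   0.1] [ 490.4 -469.9   74.9] [ 540.6 -380.8  137.2]
```

```bash
cat >> h.py <<'E'
def bedfit(p,d,c):
    h=hsv(p); W=world(d,c)
    b=(h[...,0]>105)&(h[...,0]<130)&(h[...,1]>110)&(h[...,2]>50)&(W[...,2]>65)&(W[...,2]<125)&(W[...,1]>-180)&(W[...,1]<200)&(W[...,0]>480)&(W[...,0]<670)
    n,l,s,ce=cv2.connectedComponentsWithStats(b.astype(np.uint8))
    return [W[l==i] for i in range(1,n) if s[i,4]>60]
E
python3 - <<'E'
from h import *
np.set_printoptions(precision=2,suppress=True)
for n in("scene","top"):
    f=np.load(f"{n}0.npz"); p,d=f['p'],f['d']; c=arm.calibration(n); W=world(d,c); print(n)
    rs=bedfit(p,d,c); yaw=0.115
    for it in range(3):
        ax=np.array([np.cos(yaw),np.sin(yaw)]); ay=np.array([-ax[1],ax[0]])
        M=np.array([[np.median(q[:,:2]@ay),np.median(q[:,:2]@ax)] for q in rs])
        ys=[-150,-50,50,150] if M[0,0]<0 else [150,50,-50,-150]
        if it<2:
            A=np.vstack([ (q[:,:2]@ax)-0 for q in rs][:0]) if 0 else None
            # direction of each rib's pixels: regress lateral on along
            k=np.mean([np.polyfit(q[:,:2]@ax,q[:,:2]@ay,1)[0] for q in rs]); print('resid yaw from ribs',k, 'spacing yaw', [np.round((M[i,1]-M[0,1])/(M[i,0]-M[0,0]),3) for i in(1,2,3)])
    for q in rs:
        a=q[:,:2]@ax; print('lat',np.median(q[:,:2]@ay),'along pct',np.percentile(a,[1,50,99]),'slope',np.polyfit(a,q[:,2],1)[0],'z at mid',np.median(q[:,2]))
    # lip + hinge brackets profile along rack x in centre strips
    lat=W[...,:2]@ay; al=W[...,:2]@ax
    L0=np.mean([np.median(q[:,:2]@ay) for q in rs]); print('y0',L0)
    m=(abs(lat-L0)<180)&(W[...,2]>60)&(W[...,2]<110)&(al>450)&(al<540)
    for a in range(480,536,4):
        mm=m&(al>=a)&(al<a+4); print((a,mm.sum(),round(float(np.median(W[mm][:,2])),1) if mm.any() else 0),end=' ')
    print()
    v=(W[...,0]>430)&(W[...,0]<560)&(W[...,1]<-330)&(W[...,1]>-520); h=hsv(p)
    g=v&(W[...,2]>210)&(W[...,2]<235); q=W[g]; print('grip top',q.shape,q.mean(0),np.median(q,0),q.min(0),q.max(0))
    g=v&(W[...,2]>210)&(W[...,2]<223)&~((h[...,1]>150)); q=W[g]; print('grey top',len(q),q.mean(0),q.min(0),q.max(0))
    g=v&(W[...,2]>118)&(W[...,2]<150)&(h[...,1]<60); q=W[g]; r=cv2.minAreaRect(q[:,:2].astype(np.float32)); print('barrel',r,np.linalg.svd(q[:,:2]-q[:,:2].mean(0),full_matrices=False)[2][0])
    bm=v&(h[...,0]>100)&(h[...,0]<130)&(h[...,1]>120)&(W[...,2]>125); q=W[bm]; print('vise blue top',len(q),cv2.minAreaRect(q[:,:2].astype(np.float32)),q[:,2].mean())
    o=(h[...,0]>5)&(h[...,0]<16)&(h[...,1]>180)&(W[...,2]>255)&(W[...,0]>600)&(W[...,0]<760)&(abs(W[...,1])<110); q=W[o]; print('bar',len(q),np.median(q,0),np.percentile(q@np.r_[ax,0],[2,98]),np.percentile(q[:,2],[2,50,98]),np.percentile(q@np.r_[ay,0],[1,99]))
E
```

```text
scene
resid yaw from ribs -0.03564046255860621 spacing yaw [np.float64(-0.001), np.float64(-0.001), np.float64(0.0)]
resid yaw from ribs -0.03564046255860621 spacing yaw [np.float64(-0.001), np.float64(-0.001), np.float64(0.0)]
lat -209.00258698934474 along pct [584.35 605.24 617.77] slope 0.27791426184709117 z at mid 106.84931850052038
lat -109.81159328813486 along pct [586.5  605.09 618.18] slope 0.24620280291505542 z at mid 106.70638661693664
lat -9.861971053585862 along pct [586.85 605.01 618.26] slope 0.22727605364912898 z at mid 107.36156658058408
lat 89.57428634535378 along pct [586.09 605.3  617.86] slope 0.2128150947463048 z at mid 107.3395023198193
y0 -59.77546624642792
(480, np.int64(0), 0) (484, np.int64(0), 0) (488, np.int64(0), 0) (492, np.int64(1), 83.1) (496, np.int64(3), 71.3) (500, np.int64(0), 0) (504, np.int64(0), 0) (508, np.int64(0), 0) (512, np.int64(0), 0) (516, np.int64(0), 0) (520, np.int64(0), 0) (524, np.int64(0), 0) (528, np.int64(0), 0) (532, np.int64(0), 0) 
grip top (135, 3) [ 469.08 -441.83  218.57] [ 469.75 -444.47  217.93] [ 451.66 -463.84  210.23] 
[... 1394 characters left out ...]
) (516, np.int64(310), 71.2) (520, np.int64(326), 72.6) (524, np.int64(309), 74.1) (528, np.int64(324), 75.0) (532, np.int64(319), 76.1) 
grip top (228, 3) [ 463.53 -442.39  218.58] [ 464.19 -444.95  218.24] [ 448.06 -461.7   210.08] [ 478.82 -408.62  231.14]
grey top 149 [ 462.42 -445.71  217.13] [ 448.06 -461.7   210.08] [ 478.82 -412.63  222.89]
barrel ((485.8105163574219, -405.78192138671875), (149.08526611328125, 83.42971801757812), 78.5399169921875) [0.3  0.95]
vise blue top 791 ((476.2712707519531, -405.68206787109375), (112.50988006591797, 105.69031524658203), 76.57145690917969) 129.52716208030841
bar 424 [683.23  20.34 276.4 ] [653.09 687.98] [271.44 276.4  282.37] [-114.33   -5.79]
```

```bash
cat >> h.py <<'E'
YAW,AL,LAT,Z0=0.116,499.,-60.1,75.   # rack yaw; bed origin along/lateral/height
def down(yaw):                        # tool pointing down, tool x at world angle yaw
    c,s=np.cos(yaw),np.sin(yaw); return np.array([[c,s,0],[s,-c,0],[0,0,-1.]])
RACK=np.array([[np.cos(YAW),-np.sin(YAW),0],[np.sin(YAW),np.cos(YAW),0],[0,0,1]])
BED=RACK@Ro.from_euler('y',-0.30).as_matrix()
BO=np.r_[(RACK@[AL,LAT,0])[:2],Z0]
BEDTOOL=BED@np.diag([1,-1,-1.])       # tool x up the slope, z into the bed
def bed(x,y,z): return BO+BED@[x,y,z]
def plan(rows,pos,R,n,label=''):
    """rows: (p,R) start; prints the row to repeat n times to get to pos,R"""
    p0,R0=rows; rv=Ro.from_matrix(R0.T@R).as_rotvec()/n; r=Ro.from_rotvec(rv).as_matrix()
    S=sum(np.linalg.matrix_power(r,k) for k in range(n)); t=np.linalg.solve(S,R0.T@(pos-p0))
    print(label,n,'x',np.round(np.r_[t/500,rv/.08],3).tolist(),'mm/row',round(np.linalg.norm(t),1)); return pos,R
def now():
    s=arm.observe(); return s['ee_pos'],Ro.from_rotvec(s['tcp_rot']).as_matrix()
E
python3 - <<'E'
from h import *
s=now(); s=plan(s,np.array([480,-250,400.]),down(1.0),18); s=plan(s,np.array([470,250,300.]),down(1.565),18); s=plan(s,np.array([541,311,110.]),down(1.565),8)
E
```

```text
18 x [0.054, -0.018, -0.019, -0.001, -0.001, -0.51] mm/row 30.1
 18 x [0.053, -0.018, 0.011, 0.0, 0.0, -0.392] mm/row 28.7
 8 x [0.015, 0.018, 0.048, 0.0, 0.0, 0.0] mm/row 26.5
```

>>> play_rows(
  targets=[0.054, -0.018, -0.019, 0, 0, -0.51, 0.054, -0.018, -0.019, 0, 0, -0.51, 0.054, -0.018, -0.019, 0, 0, -0.51, 0.054, -0.018, -0.019, 0, 0, -0.51, 0.054, -0.018, -0.019, 0, 0, -0.51, 0.054, -0.018, -0.019, 0, 0, -0.51, 0.054, -0.018, -0.019, 0, 0, -0.51, 0.054, -0.018, -0.019, 0, 0, -0.51, 0.054, -0.018, -0.019, 0, 0, -0.51, 0.054, -0.018, -0.019, 0, 0, -0.51, 0.054, -0.018, -0.019, 0, 0, -0.51, 0.054, -0.018, -0.019, 0, 0, -0.51, 0.054, -0.018, -0.019, 0, 0, -0.51, 0.054, -0.018, -0.019, 0, 0, -0.51, 0.054, -0.018, -0.019, 0, 0, -0.51, 0.054, -0.018, -0.019, 0, 0, -0.51, 0.054, -0.018, -0.019, 0, 0, -0.51, 0.054, -0.018, -0.019, 0, 0, -0.51],
  gripper=-1,
  squeeze=30,
)

```text
clock: 1.9
ee_pos: [475.2, -247.2, 402.0]
tcp_rot: [-2.755, -1.508, 0.001]
force: [0.5, -0.4, -0.8]
finger_gap: 1.0
grip_force: 0.0
```

>>> play_rows(
  targets=[0.053, -0.018, 0.011, 0, 0, -0.392, 0.053, -0.018, 0.011, 0, 0, -0.392, 0.053, -0.018, 0.011, 0, 0, -0.392, 0.053, -0.018, 0.011, 0, 0, -0.392, 0.053, -0.018, 0.011, 0, 0, -0.392, 0.053, -0.018, 0.011, 0, 0, -0.392, 0.053, -0.018, 0.011, 0, 0, -0.392, 0.053, -0.018, 0.011, 0, 0, -0.392, 0.053, -0.018, 0.011, 0, 0, -0.392, 0.053, -0.018, 0.011, 0, 0, -0.392, 0.053, -0.018, 0.011, 0, 0, -0.392, 0.053, -0.018, 0.011, 0, 0, -0.392, 0.053, -0.018, 0.011, 0, 0, -0.392, 0.053, -0.018, 0.011, 0, 0, -0.392, 0.053, -0.018, 0.011, 0, 0, -0.392, 0.053, -0.018, 0.011, 0, 0, -0.392, 0.053, -0.018, 0.011, 0, 0, -0.392, 0.053, -0.018, 0.011, 0, 0, -0.392],
)

```text
clock: 3.7
ee_pos: [462.7, 249.5, 302.5]
tcp_rot: [-2.226, -2.216, 0.001]
force: [0.4, 0.4, 0.5]
finger_gap: 1.0
grip_force: 0.0
```

```bash
cat >> h.py <<'E'
def look():
    out=[]
    for n in('top','scene'):
        o=[x for x in handles(*grab(n)) if abs(x[1][1]-98)<8 and x[3]<32 and x[1][0]<40]; out.append(o)
    res=[]
    for a in out[0]:
        b=[x for x in out[1] if np.hypot(*(x[0]-a[0]))<12]
        xy=(a[0]+b[0][0])/2 if b else a[0]+[1.4,-.2]
        res.append((xy,a[2]%np.pi,a[3],len(b)))
    for x in out[1]:
        if not any(np.hypot(*(x[0]-a[0]))<12 for a in out[0]): res.append((x[0]-[1.4,-.2],x[2]%np.pi,x[3],-1))
    for r in res: print('handle',r[0].round(1),round(r[1],3),round(r[2],1),r[3])
    return res
def pick(near,ztcp=3.,n1=8,n2=8):
    hs=look(); h=min(hs,key=lambda r:np.hypot(*(r[0]-near))); s=now(); print('at',s[0].round(1))
    s=plan(s,np.r_[h[0],80.],down(h[1]),n1,'above'); plan(s,np.r_[h[0],ztcp],down(h[1]),n2,'descend')
E
python3 -c "
from h import *
pick([541,311])"
```

```text
handle [630.  304.3] 1.296 22.8 1
handle [378.2 319.2] 1.459 23.4 -1
handle [456.2 349.7] 1.84 23.4 -1
handle [541.3 311. ] 1.57 23.6 -1
at [461.7 250.6 301.7]
above 8 x [0.015, 0.02, 0.055, -0.005, 0.0, -0.003] mm/row 30.4
descend 8 x [0.0, 0.0, 0.019, 0.0, 0.0, 0.0] mm/row 9.6
```

>>> play_rows(
  targets=[0.015, 0.02, 0.055, -0.005, 0, -0.003, 0.015, 0.02, 0.055, -0.005, 0, -0.003, 0.015, 0.02, 0.055, -0.005, 0, -0.003, 0.015, 0.02, 0.055, -0.005, 0, -0.003, 0.015, 0.02, 0.055, -0.005, 0, -0.003, 0.015, 0.02, 0.055, -0.005, 0, -0.003, 0.015, 0.02, 0.055, -0.005, 0, -0.003, 0.015, 0.02, 0.055, -0.005, 0, -0.003, 0, 0, 0, 0, 0, 0],
  gripper=-0.3,
)

```text
clock: 4.7
ee_pos: [542.0, 306.5, 78.3]
tcp_rot: [-2.226, -2.215, 0.01]
force: [-0.6, 0.3, -1.1]
finger_gap: 0.649
grip_force: 0.0
```

>>> play_rows(
  targets=[0, 0, 0.02, 0, 0, 0, 0, 0, 0.02, 0, 0, 0, 0, 0, 0.02, 0, 0, 0, 0, 0, 0.02, 0, 0, 0, 0, 0, 0.02, 0, 0, 0, 0, 0, 0.02, 0, 0, 0, 0, 0, 0.02, 0, 0, 0, 0, 0, 0, 0, 0, 0],
)

```text
clock: 5.5
ee_pos: [542.9, 307.6, 11.3]
tcp_rot: [2.225, 2.216, -0.002]
force: [-1.4, 0.7, -0.3]
finger_gap: 0.649
grip_force: 0.0
```

>>> play_rows(
  targets=[0.0035, 0, 0.008, 0, 0, 0, 0.0035, 0, 0.008, 0, 0, 0, 0, 0, 0, 0, 0, 0],
)

```text
clock: 5.8
ee_pos: [544.1, 311.8, 5.1]
tcp_rot: [2.224, 2.216, 0.003]
force: [-0.5, 0.4, -0.1]
finger_gap: 0.646
grip_force: 0.0
```

>>> play_rows(
  targets=[0, 0, 0, 0, 0, 0, 0, 0, 0, 0, 0, 0, 0, 0, 0, 0, 0, 0, 0, 0, 0, 0, 0, 0, 0, 0, 0, 0, 0, 0, 0, 0, 0, 0, 0, 0],
  gripper=1,
  squeeze=40,
)

```text
clock: 6.4
ee_pos: [544.8, 311.7, 6.0]
tcp_rot: [2.224, 2.215, 0.005]
force: [-0.1, -1.1, 3.1]
finger_gap: 0.343
grip_force: 40.5
```

```bash
cat >> h.py <<'E'
def place(y,n1=18,lift=(0,0,170),via=None,x=53,zoff=6.):
    p,R=now(); s=plan((p,R),p+np.array(lift),R,8,'lift')
    if via is not None: s=plan(s,np.array(via[:3],float),down(via[3]),8,'via')
    s=plan(s,bed(x,y,100),BEDTOOL,n1,'over'); plan(s,bed(x,y,zoff+2),BEDTOOL,8,'lower')
E
python3 -c "
from h import *
place(-150)"
```

```text
lift 8 x [0.0, 0.0, -0.042, 0.0, 0.0, 0.0] mm/row 21.2
over 18 x [-0.043, 0.035, -0.006, -0.149, 0.168, 0.999] mm/row 28.0
lower 8 x [0.0, -0.0, 0.023, 0.0, 0.0, 0.0] mm/row 11.5
```

```bash
cat >> h.py <<'E'
def place(y,lift=(0,0,170),x=53,zoff=6.,n2=12,via=(450,150,250),nv=20,nl=8):
    p,R=now(); s=plan((p,R),p+np.array(lift),R,nl,'lift')
    s=plan(s,np.array(via,float),BEDTOOL,nv,'via')
    s=plan(s,bed(x,y,100),BEDTOOL,n2,'over'); plan(s,bed(x,y,zoff+2),BEDTOOL,8,'lower')
E
python3 -c "
from h import *
place(-150); print(bed(53,-150,8))"
```

```text
lift 8 x [0.0, 0.0, -0.042, 0.0, 0.0, 0.0] mm/row 21.2
via 20 x [-0.019, 0.004, -0.01, -0.134, 0.151, 0.899] mm/row 11.0
over 12 x [0.006, 0.051, 0.013, 0.0, 0.0, 0.0] mm/row 26.5
lower 8 x [0.0, -0.0, 0.023, 0.0, 0.0, 0.0] mm/row 11.5
[ 567.90775495 -145.34714139   98.30526287]
```

>>> play_rows(
  targets=[0, 0, -0.042, 0, 0, 0, 0, 0, -0.042, 0, 0, 0, 0, 0, -0.042, 0, 0, 0, 0, 0, -0.042, 0, 0, 0, 0, 0, -0.042, 0, 0, 0, 0, 0, -0.042, 0, 0, 0, 0, 0, -0.042, 0, 0, 0, 0, 0, -0.042, 0, 0, 0],
)

```text
clock: 7.2
ee_pos: [543.2, 311.3, 173.5]
tcp_rot: [2.225, 2.216, 0.001]
force: [0.6, -0.6, -0.2]
finger_gap: 0.341
grip_force: 40.2
```

>>> play_rows(
  targets=[-0.019, 0.004, -0.01, -0.134, 0.151, 0.899, -0.019, 0.004, -0.01, -0.134, 0.151, 0.899, -0.019, 0.004, -0.01, -0.134, 0.151, 0.899, -0.019, 0.004, -0.01, -0.134, 0.151, 0.899, -0.019, 0.004, -0.01, -0.134, 0.151, 0.899, -0.019, 0.004, -0.01, -0.134, 0.151, 0.899, -0.019, 0.004, -0.01, -0.134, 0.151, 0.899, -0.019, 0.004, -0.01, -0.134, 0.151, 0.899, -0.019, 0.004, -0.01, -0.134, 0.151, 0.899, -0.019, 0.004, -0.01, -0.134, 0.151, 0.899, -0.019, 0.004, -0.01, -0.134, 0.151, 0.899, -0.019, 0.004, -0.01, -0.134, 0.151, 0.899, -0.019, 0.004, -0.01, -0.134, 0.151, 0.899, -0.019, 0.004, -0.01, -0.134, 0.151, 0.899, -0.019, 0.004, -0.01, -0.134, 0.151, 0.899, -0.019, 0.004, -0.01, -0.134, 0.151, 0.899, -0.019, 0.004, -0.01, -0.134, 0.151, 0.899, -0.019, 0.004, -0.01, -0.134, 0.151, 0.899, -0.019, 0.004, -0.01, -0.134, 0.151, 0.899, -0.019, 0.004, -0.01, -0.134, 0.151, 0.899],
)

```text
clock: 9.2
ee_pos: [449.1, 149.3, 245.9]
tcp_rot: [-3.086, -0.175, -0.463]
force: [0.1, -0.1, 0.3]
finger_gap: 0.342
grip_force: 40.2
```

>>> play_rows(
  targets=[0.006, 0.051, 0.013, 0, 0, 0, 0.006, 0.051, 0.013, 0, 0, 0, 0.006, 0.051, 0.013, 0, 0, 0, 0.006, 0.051, 0.013, 0, 0, 0, 0.006, 0.051, 0.013, 0, 0, 0, 0.006, 0.051, 0.013, 0, 0, 0, 0.006, 0.051, 0.013, 0, 0, 0, 0.006, 0.051, 0.013, 0, 0, 0, 0.006, 0.051, 0.013, 0, 0, 0, 0.006, 0.051, 0.013, 0, 0, 0, 0.006, 0.051, 0.013, 0, 0, 0, 0.006, 0.051, 0.013, 0, 0, 0, 0, 0, 0, 0, 0, 0],
)

```text
clock: 10.5
ee_pos: [542.5, -149.8, 181.6]
tcp_rot: [-3.085, -0.176, -0.461]
force: [-0.7, -0.4, -0.4]
finger_gap: 0.34
grip_force: 40.2
```

Run:
```python
from h import *
p,R=now(); s=arm.observe(); print(p.round(1),s['finger_gap'],s['grip_force'],(BEDTOOL.T@R).round(3).tolist(), 'bed xyz',(BED.T@(p-BO)).round(1))
plan((p,R),bed(53,-150,8),BEDTOOL,10)
```

```text
[ 542.5 -149.8  181.6] 0.33993452911421546 40.160531401634216 [[1.0, -0.002, -0.003], [0.002, 1.0, 0.001], [0.003, -0.001, 1.0]] bed xyz [  53.  -151.5   95.1]
 10 x [0.0, -0.0, 0.017, 0.001, 0.004, -0.003] mm/row 8.7
```

>>> play_rows(
  targets=[0, -0.003, 0.018, 0, 0, 0, 0, 0, 0.018, 0, 0, 0, 0, 0, 0.018, 0, 0, 0, 0, 0, 0.018, 0, 0, 0, 0, 0, 0.018, 0, 0, 0, 0, 0, 0.018, 0, 0, 0, 0, 0, 0.018, 0, 0, 0, 0, 0, 0.018, 0, 0, 0, 0, 0, 0.018, 0, 0, 0, 0, 0, 0, 0, 0, 0],
)

```text
clock: 11.5
ee_pos: [565.6, -142.9, 103.7]
tcp_rot: [-3.084, -0.18, -0.46]
force: [-0.9, -0.8, -1.0]
finger_gap: 0.339
grip_force: 40.2
```

>>> play_rows(
  targets=[0, 0, 0.004, 0, 0, 0, 0, 0, 0.004, 0, 0, 0, 0, 0, 0.004, 0, 0, 0, 0, 0, 0.004, 0, 0, 0, 0, 0, 0, 0, 0, 0],
)

```text
clock: 12.0
ee_pos: [568.5, -143.0, 97.7]
tcp_rot: [-3.085, -0.18, -0.464]
force: [0.3, 0.7, 0.0]
finger_gap: 0.346
grip_force: 40.2
```

```bash
cat >> h.py <<'E'
def st():
    p,R=now(); s=arm.observe(); print('bed xyz',(BED.T@(p-BO)).round(1),'F bed',(BED.T@s['force']).round(1),'gap',round(s['finger_gap'],3),'grip',round(s['grip_force'],1),'t',s['clock'])
E
python3 -c "
from h import *
st()"
```

```text
bed xyz [  53.7 -147.8    7.2] F bed [ 0.3  0.6 -0.1] gap 0.346 grip 40.2 t 12.0
```

>>> play_rows(
  targets=[0, 0, 0.003, 0, 0, 0, 0, 0, 0.003, 0, 0, 0, 0, 0, 0, 0, 0, 0],
)

```text
clock: 12.3
ee_pos: [569.0, -143.1, 97.2]
tcp_rot: [-3.084, -0.183, -0.461]
force: [-13.3, 0.4, 14.3]
finger_gap: 0.342
grip_force: 42.4
```

Run:
```python
from h import *
st()
for n in('top','scene'):
    p,d,c=grab(n); x=[ (c['R']@bed(50,-150,12)+c['t'])]; u=int(c['fx']*x[0][0]/x[0][2]+c['cx']);v=int(c['fy']*x[0][1]/x[0][2]+c['cy'])
    cr=p[max(0,v-75):v+75,u-100:u+100]; cv2.imwrite(f'pics/p1_{n}.png',cv2.resize(cr,None,fx=3,fy=3)[:,:,::-1])
a=cv2.imread('pics/p1_top.png');b=cv2.imread('pics/p1_scene.png');cv2.imwrite('pics/p1.png',cv2.resize(np.vstack([a,b]),(400,600)))
```

```text
bed xyz [  53.9 -147.9    6.6] F bed [-8.4  1.9 17.6] gap 0.342 grip 42.4 t 12.3
```

View pics/p1.png

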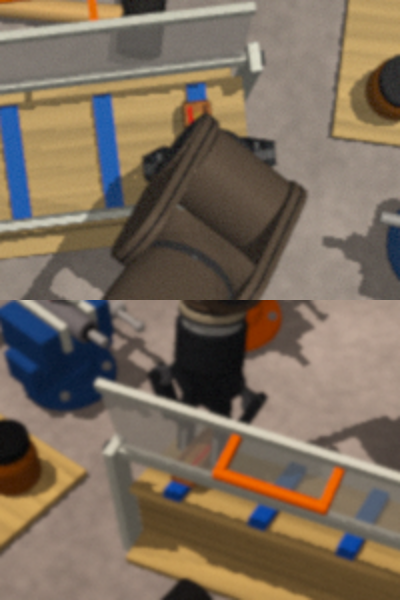

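The crops show the gripper holding the striped handle over the rightmost rib: top view (195,110), with the rib end at (197,90) in line with it. The contact force shows the handle is seated, so I slide it to the lip.

>>> play_rows(
  targets=[0, 0, -0.002, 0, 0, 0, -0.003, 0, 0, 0, 0, 0, -0.003, 0, 0, 0, 0, 0, 0, 0, 0, 0, 0, 0],
)

```text
clock: 12.8
ee_pos: [567.9, -144.0, 96.9]
tcp_rot: [-3.086, -0.18, -0.471]
force: [0.2, 0.8, 6.6]
finger_gap: 0.344
grip_force: 40.9
```

```bash
python3 -c "
from h import *
st()"
```

```text
bed xyz [  52.8 -148.7    6.6] F bed [2.3 0.7 6.2] gap 0.344 grip 40.9 t 12.8
```

>>> play_rows(
  targets=[-0.003, 0, 0, 0, 0, 0, -0.003, 0, 0, 0, 0, 0, 0, 0, 0, 0, 0, 0],
)

```text
clock: 13.1
ee_pos: [565.3, -144.7, 96.1]
tcp_rot: [-3.086, -0.18, -0.472]
force: [0.7, 0.3, 5.0]
finger_gap: 0.343
grip_force: 40.9
```

```bash
python3 -c "
from h import *
st()"
```

```text
bed xyz [  49.9 -149.     6.6] F bed [2.2 0.2 4.5] gap 0.343 grip 40.9 t 13.1
```

>>> play_rows(
  targets=[-0.003, 0, 0, 0, 0, 0, -0.003, 0, 0, 0, 0, 0, 0, 0, 0, 0, 0, 0],
)

```text
clock: 13.4
ee_pos: [562.4, -145.1, 95.2]
tcp_rot: [-3.087, -0.18, -0.472]
force: [2.1, -1.2, 6.4]
finger_gap: 0.346
grip_force: 40.9
```

```bash
python3 -c "
from h import *
st()"
```

```text
bed xyz [  46.9 -149.1    6.6] F bed [ 3.8 -1.4  5.5] gap 0.346 grip 40.9 t 13.4
```

>>> play_rows(
  targets=[-0.003, 0, 0, 0, 0, 0, -0.003, 0, 0, 0, 0, 0, 0, 0, 0, 0, 0, 0],
)

```text
clock: 13.7
ee_pos: [561.6, -145.4, 95.4]
tcp_rot: [-3.086, -0.177, -0.481]
force: [8.3, 2.8, 3.1]
finger_gap: 0.342
grip_force: 40.3
```

```bash
python3 -c "
from h import *
st()"
```

```text
bed xyz [  46.1 -149.3    7.1] F bed [9.1 1.8 0.4] gap 0.342 grip 40.3 t 13.7
```

>>> play_rows(
  targets=[0.001, 0, 0, 0, 0, 0, 0, 0, 0, 0, 0, 0, 0, 0, 0, 0, 0, 0, 0, 0, 0, 0, 0, 0],
  gripper=-0.3,
)

```text
clock: 14.1
ee_pos: [557.5, -144.1, 91.6]
tcp_rot: [-3.085, -0.18, -0.462]
force: [0.2, -0.6, 0.5]
finger_gap: 0.652
grip_force: 0.0
```

>>> play_rows(
  targets=[0, 0, -0.01, 0, 0, 0, 0, 0, -0.02, 0, 0, 0, 0, 0, -0.04, 0, 0, 0, 0, 0, -0.05, 0, 0, 0, 0, 0, -0.05, 0, 0, 0, 0, 0, -0.05, 0, 0, 0],
)

```text
clock: 14.7
ee_pos: [525.6, -148.1, 199.6]
tcp_rot: [-3.085, -0.181, -0.466]
force: [-0.1, -0.3, 0.3]
finger_gap: 0.65
grip_force: 0.0
```

```bash
cat >> h.py <<'E'
def go_pick(near,via=(450,250,250),nv=18,ztcp=3.,n1=8,yawhint=None):
    hs=look(); h=min(hs,key=lambda r:np.hypot(*(r[0]-near))); s=now()
    s=plan(s,np.array(via,float),down(h[1]),nv,'via')
    s=plan(s,np.r_[h[0],60.],down(h[1]),n1,'above')
E
python3 -c "
from h import *
go_pick([456,350],via=(430,230,250),nv=20)"
```

```text
handle [629.6 304.2] 1.306 23.3 1
handle [455.5 350. ] 1.811 22.7 1
handle [377.9 319.1] 1.46 23.2 1
via 20 x [0.028, -0.034, -0.002, 0.165, -0.14, -1.049] mm/row 22.2
above 8 x [0.028, 0.013, 0.048, 0.0, 0.0, 0.0] mm/row 28.3
```

```bash
cat >> h.py <<'E'
def go_pick(near,via=(430,200,250),nb=5,nv=20,n1=8,back=True):
    hs=look(); h=min(hs,key=lambda r:np.hypot(*(r[0]-near))); s=now()
    if back: s=plan(s,np.array([450,s[0][1],250.]),s[1],nb,'back')
    s=plan(s,np.array(via,float),down(h[1]),nv,'via')
    plan(s,np.r_[h[0],60.],down(h[1]),n1,'above')
E
python3 -c "
from h import *
go_pick([456,350],nv=22)"
```

```text
handle [629.9 304.3] 1.294 23.2 1
handle [455.5 349.8] 1.819 23.1 1
handle [378.2 319.4] 1.46 22.8 1
back 5 x [-0.023, -0.004, -0.029, 0.0, 0.0, 0.0] mm/row 18.4
via 22 x [0.027, -0.023, 0.003, 0.146, -0.126, -0.959] mm/row 18.0
above 8 x [0.035, 0.015, 0.048, 0.0, 0.0, 0.0] mm/row 30.4
```

>>> play_rows(
  targets=[-0.023, -0.004, -0.029, 0, 0, 0, -0.023, -0.004, -0.029, 0, 0, 0, -0.023, -0.004, -0.029, 0, 0, 0, -0.023, -0.004, -0.029, 0, 0, 0, -0.023, -0.004, -0.029, 0, 0, 0, 0.027, -0.023, 0.003, 0.146, -0.126, -0.959, 0.027, -0.023, 0.003, 0.146, -0.126, -0.959, 0.027, -0.023, 0.003, 0.146, -0.126, -0.959, 0.027, -0.023, 0.003, 0.146, -0.126, -0.959, 0.027, -0.023, 0.003, 0.146, -0.126, -0.959, 0.027, -0.023, 0.003, 0.146, -0.126, -0.959, 0.027, -0.023, 0.003, 0.146, -0.126, -0.959, 0.027, -0.023, 0.003, 0.146, -0.126, -0.959, 0.027, -0.023, 0.003, 0.146, -0.126, -0.959, 0.027, -0.023, 0.003, 0.146, -0.126, -0.959, 0.027, -0.023, 0.003, 0.146, -0.126, -0.959],
)

```text
clock: 16.5
ee_pos: [515.1, 31.4, 261.4]
tcp_rot: [-2.755, -1.463, -0.251]
force: [-0.7, 0.2, -1.1]
finger_gap: 0.651
grip_force: 0.0
```

>>> play_rows(
  targets=[0.027, -0.023, 0.003, 0.146, -0.126, -0.959, 0.027, -0.023, 0.003, 0.146, -0.126, -0.959, 0.027, -0.023, 0.003, 0.146, -0.126, -0.959, 0.027, -0.023, 0.003, 0.146, -0.126, -0.959, 0.027, -0.023, 0.003, 0.146, -0.126, -0.959, 0.027, -0.023, 0.003, 0.146, -0.126, -0.959, 0.027, -0.023, 0.003, 0.146, -0.126, -0.959, 0.027, -0.023, 0.003, 0.146, -0.126, -0.959, 0.027, -0.023, 0.003, 0.146, -0.126, -0.959, 0.027, -0.023, 0.003, 0.146, -0.126, -0.959, 0.027, -0.023, 0.003, 0.146, -0.126, -0.959],
)

```text
clock: 17.6
ee_pos: [425.7, 198.5, 250.6]
tcp_rot: [-1.922, -2.479, 0.005]
force: [0.0, 0.6, -0.0]
finger_gap: 0.646
grip_force: 0.0
```

```bash
python3 -c "
from h import *
print(now()[0]);pick([456,350])"
```

```text
[425.68836892 198.5061454  250.64197322]
handle [629.8 304.2] 1.3 23.2 1
handle [378.3 319.1] 1.467 23.3 -1
handle [454.9 349.7] 1.818 23.3 -1
at [425.1 199.  250.5]
above 8 x [0.035, 0.017, 0.043, -0.008, -0.003, 0.007] mm/row 28.7
descend 8 x [0.0, 0.0, 0.019, 0.0, 0.0, 0.0] mm/row 9.6
```

>>> play_rows(
  targets=[0.035, 0.017, 0.043, 0, 0, 0, 0.035, 0.017, 0.043, 0, 0, 0, 0.035, 0.017, 0.043, 0, 0, 0, 0.035, 0.017, 0.043, 0, 0, 0, 0.035, 0.017, 0.043, 0, 0, 0, 0.035, 0.017, 0.043, 0, 0, 0, 0.035, 0.017, 0.043, 0, 0, 0, 0.035, 0.017, 0.043, 0, 0, 0, 0, 0, 0.02, 0, 0, 0, 0, 0, 0.02, 0, 0, 0, 0, 0, 0.02, 0, 0, 0, 0, 0, 0.02, 0, 0, 0, 0, 0, 0, 0, 0, 0],
)

```text
clock: 19.0
ee_pos: [457.2, 349.7, 39.5]
tcp_rot: [-1.928, -2.476, 0.003]
force: [1.1, 0.4, -0.3]
finger_gap: 0.652
grip_force: 0.0
```

```bash
python3 -c "
from h import *
s=now();print(s[0]);plan(s,np.array([453.5,349.7,3]),down(1.818),5)"
```

```text
[457.22026153 349.6872433   39.45017777]
 5 x [0.0, -0.001, 0.015, -0.009, -0.003, 0.0] mm/row 7.3
```

>>> play_rows(
  targets=[0.001, -0.0015, 0.015, 0, 0, 0, 0.001, -0.0015, 0.015, 0, 0, 0, 0, -0.0015, 0.015, 0, 0, 0, 0, -0.0015, 0.015, 0, 0, 0, 0, 0, 0.013, 0, 0, 0, 0, 0, 0, 0, 0, 0],
)

```text
clock: 19.6
ee_pos: [454.0, 350.6, 3.0]
tcp_rot: [-1.927, -2.477, 0.003]
force: [0.2, -0.2, 0.2]
finger_gap: 0.652
grip_force: 0.0
```

>>> play_rows(
  targets=[0, 0, 0, 0, 0, 0, 0, 0, 0, 0, 0, 0, 0, 0, 0, 0, 0, 0, 0, 0, 0, 0, 0, 0, 0, 0, 0, 0, 0, 0],
  gripper=1,
  squeeze=40,
)

```text
clock: 20.1
ee_pos: [455.2, 351.2, 4.8]
tcp_rot: [-1.928, -2.478, -0.002]
force: [0.1, 0.5, 1.0]
finger_gap: 0.339
grip_force: 40.3
```

```bash
sed -i 's/YAW,AL,LAT,Z0=0.116,499./YAW,AL,LAT,Z0=0.116,496.5/' h.py; python3 -c "
from h import *
place(-50,x=52,via=(420,150,260),nv=22,lift=(0,0,120),nl=5)"
```

```text
lift 5 x [0.0, -0.0, -0.048, 0.0, 0.0, 0.0] mm/row 24.0
via 22 x [-0.018, 0.009, -0.015, -0.146, 0.126, 0.959] mm/row 12.3
over 12 x [0.009, 0.035, 0.016, 0.0, 0.0, 0.0] mm/row 19.8
lower 8 x [0.0, -0.0, 0.023, 0.0, 0.0, 0.0] mm/row 11.5
```

>>> play_rows(
  targets=[0, 0, -0.048, 0, 0, 0, 0, 0, -0.048, 0, 0, 0, 0, 0, -0.048, 0, 0, 0, 0, 0, -0.048, 0, 0, 0, 0, 0, -0.048, 0, 0, 0, -0.018, 0.009, -0.015, -0.146, 0.126, 0.959, -0.018, 0.009, -0.015, -0.146, 0.126, 0.959, -0.018, 0.009, -0.015, -0.146, 0.126, 0.959, -0.018, 0.009, -0.015, -0.146, 0.126, 0.959, -0.018, 0.009, -0.015, -0.146, 0.126, 0.959, -0.018, 0.009, -0.015, -0.146, 0.126, 0.959, -0.018, 0.009, -0.015, -0.146, 0.126, 0.959, -0.018, 0.009, -0.015, -0.146, 0.126, 0.959, -0.018, 0.009, -0.015, -0.146, 0.126, 0.959, -0.018, 0.009, -0.015, -0.146, 0.126, 0.959, -0.018, 0.009, -0.015, -0.146, 0.126, 0.959, -0.018, 0.009, -0.015, -0.146, 0.126, 0.959, -0.018, 0.009, -0.015, -0.146, 0.126, 0.959, -0.018, 0.009, -0.015, -0.146, 0.126, 0.959, -0.018, 0.009, -0.015, -0.146, 0.126, 0.959],
)

```text
clock: 22.1
ee_pos: [470.2, 203.4, 226.4]
tcp_rot: [-2.942, -1.008, -0.339]
force: [-0.1, -0.6, -0.7]
finger_gap: 0.345
grip_force: 40.0
```

>>> play_rows(
  targets=[-0.018, 0.009, -0.015, -0.146, 0.126, 0.959, -0.018, 0.009, -0.015, -0.146, 0.126, 0.959, -0.018, 0.009, -0.015, -0.146, 0.126, 0.959, -0.018, 0.009, -0.015, -0.146, 0.126, 0.959, -0.018, 0.009, -0.015, -0.146, 0.126, 0.959, -0.018, 0.009, -0.015, -0.146, 0.126, 0.959, -0.018, 0.009, -0.015, -0.146, 0.126, 0.959, 0.009, 0.035, 0.016, 0, 0, 0, 0.009, 0.035, 0.016, 0, 0, 0, 0.009, 0.035, 0.016, 0, 0, 0, 0.009, 0.035, 0.016, 0, 0, 0, 0.009, 0.035, 0.016, 0, 0, 0, 0.009, 0.035, 0.016, 0, 0, 0, 0.009, 0.035, 0.016, 0, 0, 0, 0.009, 0.035, 0.016, 0, 0, 0, 0.009, 0.035, 0.016, 0, 0, 0, 0.009, 0.035, 0.016, 0, 0, 0, 0.009, 0.035, 0.016, 0, 0, 0, 0.009, 0.035, 0.016, 0, 0, 0, 0, 0, 0, 0, 0, 0],
)

```text
clock: 24.1
ee_pos: [519.8, -53.8, 186.0]
tcp_rot: [-3.085, -0.177, -0.461]
force: [-0.2, 0.6, -1.2]
finger_gap: 0.342
grip_force: 40.0
```

```bash
python3 -c "
from h import *
st();plan(now(),bed(52,-50,15),BEDTOOL,9)"
```

```text
bed xyz [ 45.8 -53.5 102. ] F bed [-0.5  0.7 -1.1] gap 0.342 grip 40.0 t 24.1
 9 x [0.001, -0.001, 0.019, 0.0, 0.005, -0.002] mm/row 9.7
```

>>> play_rows(
  targets=[0.006, -0.0035, 0, 0, 0, 0, 0.006, -0.003, 0.01, 0, 0, 0, 0, 0, 0.02, 0, 0, 0, 0, 0, 0.02, 0, 0, 0, 0, 0, 0.02, 0, 0, 0, 0, 0, 0.02, 0, 0, 0, 0, 0, 0.02, 0, 0, 0, 0, 0, 0.02, 0, 0, 0, 0, 0, 0.02, 0, 0, 0, 0, 0, 0.02, 0, 0, 0, 0, 0, 0, 0, 0, 0],
)

```text
clock: 25.2
ee_pos: [549.4, -45.4, 105.8]
tcp_rot: [-3.084, -0.18, -0.459]
force: [-0.6, -0.1, -0.5]
finger_gap: 0.341
grip_force: 40.0
```

```bash
python3 -c "
from h import *
st()"
```

```text
bed xyz [ 51.1 -48.6  16.5] F bed [-0.8 -0.1 -0.3] gap 0.341 grip 40.0 t 25.2
```

Now I lower it to contact and correct 1.5 mm laterally.

>>> play_rows(
  targets=[0, 0.002, 0.006, 0, 0, 0, 0, 0, 0.006, 0, 0, 0, 0, 0, 0.005, 0, 0, 0, 0, 0, 0.003, 0, 0, 0, 0, 0, 0.003, 0, 0, 0, 0, 0, 0, 0, 0, 0],
)

```text
clock: 25.8
ee_pos: [553.7, -46.3, 96.8]
tcp_rot: [-3.085, -0.18, -0.464]
force: [-0.3, 0.0, -0.7]
finger_gap: 0.339
grip_force: 40.0
```

```bash
python3 -c "
from h import *
st()"
```

```text
bed xyz [ 52.4 -50.    6.6] F bed [-0.5  0.  -0.6] gap 0.339 grip 40.0 t 25.8
```

>>> play_rows(
  targets=[0, 0, 0.003, 0, 0, 0, 0, 0, 0.003, 0, 0, 0, 0, 0, 0, 0, 0, 0],
)

```text
clock: 26.1
ee_pos: [554.5, -46.4, 95.1]
tcp_rot: [-3.085, -0.182, -0.463]
force: [-6.8, -0.1, 7.4]
finger_gap: 0.34
grip_force: 41.3
```

```bash
python3 -c "
from h import *
st()"
```

```text
bed xyz [ 52.7 -50.1   4.7] F bed [-4.2  0.7  9.1] gap 0.34 grip 41.3 t 26.1
```

>>> play_rows(
  targets=[-0.003, 0, 0, 0, 0, 0, -0.003, 0, 0, 0, 0, 0, 0, 0, 0, 0, 0, 0],
)

```text
clock: 26.4
ee_pos: [553.1, -47.0, 94.6]
tcp_rot: [-3.085, -0.18, -0.47]
force: [0.7, 0.0, 5.6]
finger_gap: 0.34
grip_force: 40.8
```

```bash
python3 -c "
from h import *
st()"
```

```text
bed xyz [ 51.1 -50.6   4.7] F bed [ 2.3 -0.1  5.2] gap 0.34 grip 40.8 t 26.4
```

>>> play_rows(
  targets=[-0.003, 0, 0, 0, 0, 0, -0.002, 0, 0, 0, 0, 0, -0.002, 0, 0, 0, 0, 0, 0, 0, 0, 0, 0, 0],
)

```text
clock: 26.8
ee_pos: [550.8, -47.6, 94.0]
tcp_rot: [-3.085, -0.179, -0.475]
force: [5.1, 0.8, 3.5]
finger_gap: 0.341
grip_force: 40.4
```

```bash
python3 -c "
from h import *
st()"
```

```text
bed xyz [ 48.7 -50.9   4.8] F bed [6.  0.2 1.8] gap 0.341 grip 40.4 t 26.8
```

>>> play_rows(
  targets=[-0.003, 0, 0, 0, 0, 0, -0.001, 0, 0, 0, 0, 0, 0, 0, 0, 0, 0, 0],
)

```text
clock: 27.1
ee_pos: [550.6, -47.7, 94.4]
tcp_rot: [-3.084, -0.177, -0.482]
force: [10.4, 4.5, 1.8]
finger_gap: 0.342
grip_force: 40.0
```

>>> play_rows(
  targets=[0, 0, 0, 0, 0, 0, 0, 0, 0, 0, 0, 0, 0, 0, 0, 0, 0, 0, 0, 0, 0, 0, 0, 0, 0, 0, -0.01, 0, 0, 0, 0, 0, -0.02, 0, 0, 0, 0, 0, -0.04, 0, 0, 0, 0, 0, -0.05, 0, 0, 0, 0, 0, -0.05, 0, 0, 0, 0, 0, -0.05, 0, 0, 0],
  gripper=-0.3,
)

```text
clock: 28.1
ee_pos: [513.9, -51.0, 198.4]
tcp_rot: [-3.085, -0.181, -0.466]
force: [-0.4, 0.1, -0.7]
finger_gap: 0.65
grip_force: 0.0
```

```bash
python3 -c "
from h import *
st();go_pick([378,319],nv=18,nb=4,via=(420,200,230))"
```

```text
bed xyz [ 44.1 -50.  115.5] F bed [-0.6  0.2 -0.5] gap 0.65 grip 0.0 t 28.1
handle [629.6 304.4] 1.306 23.5 1
handle [377.9 319.4] 1.461 23.1 1
back 4 x [-0.024, -0.004, -0.033, 0.0, 0.0, 0.0] mm/row 20.4
via 18 x [0.018, -0.025, 0.004, 0.146, -0.178, -0.926] mm/row 15.3
above 8 x [0.029, -0.014, 0.042, 0.0, 0.0, 0.0] mm/row 26.5
```

>>> play_rows(
  targets=[-0.024, -0.004, -0.033, 0, 0, 0, -0.024, -0.004, -0.033, 0, 0, 0, -0.024, -0.004, -0.033, 0, 0, 0, -0.024, -0.004, -0.033, 0, 0, 0, 0.018, -0.025, 0.004, 0.146, -0.178, -0.926, 0.018, -0.025, 0.004, 0.146, -0.178, -0.926, 0.018, -0.025, 0.004, 0.146, -0.178, -0.926, 0.018, -0.025, 0.004, 0.146, -0.178, -0.926, 0.018, -0.025, 0.004, 0.146, -0.178, -0.926, 0.018, -0.025, 0.004, 0.146, -0.178, -0.926, 0.018, -0.025, 0.004, 0.146, -0.178, -0.926, 0.018, -0.025, 0.004, 0.146, -0.178, -0.926, 0.018, -0.025, 0.004, 0.146, -0.178, -0.926, 0.018, -0.025, 0.004, 0.146, -0.178, -0.926, 0.018, -0.025, 0.004, 0.146, -0.178, -0.926, 0.018, -0.025, 0.004, 0.146, -0.178, -0.926],
)

```text
clock: 29.8
ee_pos: [467.5, 128.9, 238.5]
tcp_rot: [-2.728, -1.526, -0.159]
force: [0.4, 1.3, -0.3]
finger_gap: 0.651
grip_force: 0.0
```

>>> play_rows(
  targets=[0.018, -0.025, 0.004, 0.146, -0.178, -0.926, 0.018, -0.025, 0.004, 0.146, -0.178, -0.926, 0.018, -0.025, 0.004, 0.146, -0.178, -0.926, 0.018, -0.025, 0.004, 0.146, -0.178, -0.926, 0.018, -0.025, 0.004, 0.146, -0.178, -0.926, 0.018, -0.025, 0.004, 0.146, -0.178, -0.926, 0.018, -0.025, 0.004, 0.146, -0.178, -0.926, 0.018, -0.025, 0.004, 0.146, -0.178, -0.926, 0.018, -0.025, 0.004, 0.146, -0.178, -0.926, 0.018, -0.025, 0.004, 0.146, -0.178, -0.926, 0, 0, 0, 0, 0, 0],
)

```text
clock: 30.9
ee_pos: [366.8, 241.7, 220.3]
tcp_rot: [-1.995, -2.416, 0.123]
force: [0.0, 0.3, -0.1]
finger_gap: 0.652
grip_force: 0.0
```

```bash
python3 -c "
from h import *
pick([376,319])"
```

```text
handle [629.9 304.5] 1.313 22.9 1
handle [377.7 319.1] 1.464 23.4 -1
at [368.1 241.1 221. ]
above 8 x [0.02, 0.005, 0.035, -0.087, 0.084, 0.459] mm/row 20.2
descend 8 x [0.0, 0.0, 0.019, 0.0, 0.0, 0.0] mm/row 9.6
```

>>> play_rows(
  targets=[0.02, 0.005, 0.035, -0.087, 0.084, 0.459, 0.02, 0.005, 0.035, -0.087, 0.084, 0.459, 0.02, 0.005, 0.035, -0.087, 0.084, 0.459, 0.02, 0.005, 0.035, -0.087, 0.084, 0.459, 0.02, 0.005, 0.035, -0.087, 0.084, 0.459, 0.02, 0.005, 0.035, -0.087, 0.084, 0.459, 0.02, 0.005, 0.035, -0.087, 0.084, 0.459, 0.02, 0.005, 0.035, -0.087, 0.084, 0.459, 0, 0, 0.02, 0, 0, 0, 0, 0, 0.02, 0, 0, 0, 0, 0, 0.02, 0, 0, 0, 0, 0, 0, 0, 0, 0],
)

```text
clock: 32.2
ee_pos: [378.2, 316.8, 47.5]
tcp_rot: [-2.336, -2.1, 0.004]
force: [0.3, -0.6, 0.1]
finger_gap: 0.651
grip_force: 0.0
```

```bash
python3 -c "
from h import *
s=now();print(s[0]);plan(s,np.array([376.5,319.2,3]),down(1.462),5)"
```

```text
[378.23339637 316.77771444  47.46628393]
 5 x [0.001, -0.001, 0.018, -0.005, 0.004, 0.006] mm/row 8.9
```

>>> play_rows(
  targets=[0.001, -0.001, 0.018, 0, 0, 0, 0.001, -0.001, 0.018, 0, 0, 0, 0.001, -0.001, 0.018, 0, 0, 0, 0.001, 0, 0.018, 0, 0, 0, 0, 0, 0.017, 0, 0, 0, 0, 0, 0, 0, 0, 0],
)

```text
clock: 32.8
ee_pos: [376.6, 319.2, 2.6]
tcp_rot: [-2.335, -2.101, 0.005]
force: [-0.6, -0.7, -0.1]
finger_gap: 0.648
grip_force: 0.0
```

>>> play_rows(
  targets=[0, 0, 0, 0, 0, 0, 0, 0, 0, 0, 0, 0, 0, 0, 0, 0, 0, 0, 0, 0, 0, 0, 0, 0, 0, 0, 0, 0, 0, 0],
  gripper=1,
  squeeze=40,
)

```text
clock: 33.3
ee_pos: [378.0, 320.0, 4.7]
tcp_rot: [2.336, 2.101, 0.002]
force: [0.1, 0.2, 1.5]
finger_gap: 0.337
grip_force: 40.2
```

```bash
python3 -c "
from h import *
place(50,x=51.5,via=(420,180,260),nv=18,lift=(20,0,120),nl=5)"
```

```text
lift 5 x [0.001, 0.008, -0.048, 0.0, 0.0, 0.0] mm/row 24.3
via 18 x [-0.008, 0.014, -0.016, -0.14, 0.175, 0.929] mm/row 11.5
over 12 x [0.009, 0.023, 0.016, 0.0, 0.0, 0.0] mm/row 14.7
lower 8 x [0.0, -0.0, 0.023, 0.0, 0.0, 0.0] mm/row 11.5
```

>>> play_rows(
  targets=[0.001, 0.008, -0.048, 0, 0, 0, 0.001, 0.008, -0.048, 0, 0, 0, 0.001, 0.008, -0.048, 0, 0, 0, 0.001, 0.008, -0.048, 0, 0, 0, 0.001, 0.008, -0.048, 0, 0, 0, -0.008, 0.014, -0.016, -0.14, 0.175, 0.929, -0.008, 0.014, -0.016, -0.14, 0.175, 0.929, -0.008, 0.014, -0.016, -0.14, 0.175, 0.929, -0.008, 0.014, -0.016, -0.14, 0.175, 0.929, -0.008, 0.014, -0.016, -0.14, 0.175, 0.929, -0.008, 0.014, -0.016, -0.14, 0.175, 0.929, -0.008, 0.014, -0.016, -0.14, 0.175, 0.929, -0.008, 0.014, -0.016, -0.14, 0.175, 0.929, -0.008, 0.014, -0.016, -0.14, 0.175, 0.929, -0.008, 0.014, -0.016, -0.14, 0.175, 0.929, -0.008, 0.014, -0.016, -0.14, 0.175, 0.929, -0.008, 0.014, -0.016, -0.14, 0.175, 0.929, -0.008, 0.014, -0.016, -0.14, 0.175, 0.929, -0.008, 0.014, -0.016, -0.14, 0.175, 0.929, -0.008, 0.014, -0.016, -0.14, 0.175, 0.929],
)

```text
clock: 35.3
ee_pos: [431.7, 209.2, 239.9]
tcp_rot: [-3.057, -0.526, -0.397]
force: [-0.1, 0.1, -0.3]
finger_gap: 0.338
grip_force: 40.0
```

>>> play_rows(
  targets=[-0.008, 0.014, -0.016, -0.14, 0.175, 0.929, -0.008, 0.014, -0.016, -0.14, 0.175, 0.929, -0.008, 0.014, -0.016, -0.14, 0.175, 0.929, 0.009, 0.023, 0.016, 0, 0, 0, 0.009, 0.023, 0.016, 0, 0, 0, 0.009, 0.023, 0.016, 0, 0, 0, 0.009, 0.023, 0.016, 0, 0, 0, 0.009, 0.023, 0.016, 0, 0, 0, 0.009, 0.023, 0.016, 0, 0, 0, 0.009, 0.023, 0.016, 0, 0, 0, 0.009, 0.023, 0.016, 0, 0, 0, 0.009, 0.023, 0.016, 0, 0, 0, 0.009, 0.023, 0.016, 0, 0, 0, 0.009, 0.023, 0.016, 0, 0, 0, 0.009, 0.023, 0.016, 0, 0, 0, 0, 0, 0, 0, 0, 0],
)

```text
clock: 36.9
ee_pos: [515.7, 56.2, 183.4]
tcp_rot: [-3.085, -0.177, -0.462]
force: [-0.2, -0.7, -0.7]
finger_gap: 0.343
grip_force: 40.0
```

```bash
python3 -c "
from h import *
st();plan(now(),bed(52,50,10),BEDTOOL,9)"
```

```text
bed xyz [53.3 56.2 97. ] F bed [-0.5 -0.7 -0.5] gap 0.343 grip 40.0 t 36.9
 9 x [-0.0, 0.001, 0.019, 0.0, 0.004, -0.002] mm/row 9.7
```

>>> play_rows(
  targets=[0, 0.006, 0, 0, 0, 0, 0, 0.006, 0.01, 0, 0, 0, 0, 0, 0.02, 0, 0, 0, 0, 0, 0.02, 0, 0, 0, 0, 0, 0.02, 0, 0, 0, 0, 0, 0.02, 0, 0, 0, 0, 0, 0.02, 0, 0, 0, 0, 0, 0.02, 0, 0, 0, 0, 0, 0.02, 0, 0, 0, 0, 0, 0.02, 0, 0, 0, 0, 0, 0, 0, 0, 0],
)

```text
clock: 38.0
ee_pos: [540.4, 54.4, 101.4]
tcp_rot: [-3.085, -0.18, -0.46]
force: [-0.2, 0.4, -1.5]
finger_gap: 0.34
grip_force: 40.0
```

```bash
python3 -c "
from h import *
st()"
```

```text
bed xyz [52.3 51.6 11.5] F bed [-0.6  0.4 -1.4] gap 0.34 grip 40.0 t 38.0
```

>>> play_rows(
  targets=[0, 0.003, 0.005, 0, 0, 0, 0, 0, 0.005, 0, 0, 0, 0, 0, 0.003, 0, 0, 0, 0, 0, 0.003, 0, 0, 0, 0, 0, 0, 0, 0, 0],
)

```text
clock: 38.5
ee_pos: [543.7, 53.1, 95.8]
tcp_rot: [-3.084, -0.18, -0.465]
force: [-0.8, -0.7, -0.7]
finger_gap: 0.341
grip_force: 40.0
```

```bash
python3 -c "
from h import *
st()"
```

```text
bed xyz [53.6 49.9  5.2] F bed [-1.  -0.6 -0.4] gap 0.341 grip 40.0 t 38.5
```

>>> play_rows(
  targets=[0, 0, 0.003, 0, 0, 0, 0, 0, 0.003, 0, 0, 0, -0.003, 0, 0, 0, 0, 0, -0.003, 0, 0, 0, 0, 0, 0, 0, 0, 0, 0, 0],
)

```text
clock: 39.0
ee_pos: [544.1, 53.0, 95.3]
tcp_rot: [-3.083, -0.18, -0.474]
force: [-2.6, 1.4, 8.7]
finger_gap: 0.343
grip_force: 41.2
```

```bash
python3 -c "
from h import *
st()"
```

```text
bed xyz [53.8 49.8  4.6] F bed [0.2 1.7 9. ] gap 0.343 grip 41.2 t 39.0
```

>>> play_rows(
  targets=[-0.003, 0, 0, 0, 0, 0, -0.003, 0, 0, 0, 0, 0, -0.003, 0, 0, 0, 0, 0, 0, 0, 0, 0, 0, 0],
)

```text
clock: 39.4
ee_pos: [541.0, 52.0, 94.4]
tcp_rot: [-3.084, -0.18, -0.479]
force: [2.4, 0.1, 6.5]
finger_gap: 0.343
grip_force: 40.8
```

```bash
python3 -c "
from h import *
st()"
```

```text
bed xyz [50.5 49.1  4.7] F bed [ 4.2 -0.2  5.5] gap 0.343 grip 40.8 t 39.4
```

>>> play_rows(
  targets=[-0.003, 0, 0, 0, 0, 0, -0.003, 0, 0, 0, 0, 0, 0, 0, 0, 0, 0, 0],
)

```text
clock: 39.7
ee_pos: [539.3, 51.6, 94.1]
tcp_rot: [-3.083, -0.178, -0.484]
force: [5.1, 1.2, 5.0]
finger_gap: 0.344
grip_force: 40.5
```

```bash
python3 -c "
from h import *
st()"
```

```text
bed xyz [48.7 49.   4.9] F bed [6.5 0.6 3.3] gap 0.344 grip 40.5 t 39.7
```

>>> play_rows(
  targets=[-0.003, 0, 0, 0, 0, 0, -0.002, 0, 0, 0, 0, 0, 0, 0, 0, 0, 0, 0],
)

```text
clock: 40.0
ee_pos: [539.1, 51.5, 94.6]
tcp_rot: [-3.082, -0.176, -0.494]
force: [9.3, 3.8, 3.2]
finger_gap: 0.339
grip_force: 40.1
```

>>> play_rows(
  targets=[0, 0, 0, 0, 0, 0, 0, 0, 0, 0, 0, 0, 0, 0, 0, 0, 0, 0, 0, 0, 0, 0, 0, 0, 0, 0, -0.01, 0, 0, 0, 0, 0, -0.02, 0, 0, 0, 0, 0, -0.04, 0, 0, 0, 0, 0, -0.05, 0, 0, 0, 0, 0, -0.05, 0, 0, 0, 0, 0, -0.05, 0, 0, 0],
  gripper=-0.3,
)

```text
clock: 41.0
ee_pos: [499.5, 47.9, 195.9]
tcp_rot: [-3.084, -0.18, -0.466]
force: [0.2, 0.3, -0.1]
finger_gap: 0.649
grip_force: 0.0
```

```bash
python3 -c "
from h import *
st();go_pick([630,304],nv=16,nb=4,via=(470,260,230))"
```

```text
bed xyz [ 40.7  49.9 114. ] F bed [ 0.2  0.3 -0.2] gap 0.649 grip 0.0 t 41.0
handle [629.6 304.2] 1.304 22.9 1
back 4 x [-0.017, -0.003, -0.032, 0.0, 0.0, 0.0] mm/row 18.1
via 16 x [0.019, -0.021, 0.005, 0.145, -0.21, -0.92] mm/row 14.2
above 8 x [0.021, 0.036, 0.042, 0.0, 0.0, 0.0] mm/row 29.7
```

>>> play_rows(
  targets=[-0.017, -0.003, -0.032, 0, 0, 0, -0.017, -0.003, -0.032, 0, 0, 0, -0.017, -0.003, -0.032, 0, 0, 0, -0.017, -0.003, -0.032, 0, 0, 0, 0.019, -0.021, 0.005, 0.145, -0.21, -0.92, 0.019, -0.021, 0.005, 0.145, -0.21, -0.92, 0.019, -0.021, 0.005, 0.145, -0.21, -0.92, 0.019, -0.021, 0.005, 0.145, -0.21, -0.92, 0.019, -0.021, 0.005, 0.145, -0.21, -0.92, 0.019, -0.021, 0.005, 0.145, -0.21, -0.92, 0.019, -0.021, 0.005, 0.145, -0.21, -0.92, 0.019, -0.021, 0.005, 0.145, -0.21, -0.92, 0.019, -0.021, 0.005, 0.145, -0.21, -0.92, 0.019, -0.021, 0.005, 0.145, -0.21, -0.92, 0.019, -0.021, 0.005, 0.145, -0.21, -0.92, 0.019, -0.021, 0.005, 0.145, -0.21, -0.92, 0.019, -0.021, 0.005, 0.145, -0.21, -0.92, 0.019, -0.021, 0.005, 0.145, -0.21, -0.92, 0.019, -0.021, 0.005, 0.145, -0.21, -0.92, 0.019, -0.021, 0.005, 0.145, -0.21, -0.92],
)

```text
clock: 43.1
ee_pos: [464.5, 263.0, 224.3]
tcp_rot: [-2.488, -1.906, 0.013]
force: [1.2, 0.1, -0.8]
finger_gap: 0.651
grip_force: 0.0
```

```bash
python3 -c "
from h import *
pick([629,304])"
```

```text
handle [629.4 304. ] 1.305 23.0 1
at [464.  263.5 224. ]
above 8 x [0.021, 0.037, 0.036, -0.018, 0.002, 0.003] mm/row 27.9
descend 8 x [0.0, 0.0, 0.019, 0.0, 0.0, 0.0] mm/row 9.6
```

>>> play_rows(
  targets=[0.021, 0.037, 0.036, -0.018, 0, 0, 0.021, 0.037, 0.036, -0.018, 0, 0, 0.021, 0.037, 0.036, -0.018, 0, 0, 0.021, 0.037, 0.036, -0.018, 0, 0, 0.021, 0.037, 0.036, -0.018, 0, 0, 0.021, 0.037, 0.036, -0.018, 0, 0, 0.021, 0.037, 0.036, -0.018, 0, 0, 0.021, 0.037, 0.036, -0.018, 0, 0, 0, 0, 0.02, 0, 0, 0, 0, 0, 0.02, 0, 0, 0, 0, 0, 0.02, 0, 0, 0, 0, 0, 0, 0, 0, 0],
)

```text
clock: 44.4
ee_pos: [627.5, 304.1, 49.0]
tcp_rot: [2.496, 1.906, -0.004]
force: [-0.4, 1.0, 0.1]
finger_gap: 0.651
grip_force: 0.0
```

```bash
python3 -c "
from h import *
s=now();print(s[0]);plan(s,np.array([628.2,304.2,3]),down(1.304),5)"
```

```text
[627.54987309 304.14229361  48.97361421]
 5 x [0.0, 0.0, 0.018, -0.002, 0.006, 0.001] mm/row 9.2
```

>>> play_rows(
  targets=[0, 0, 0.018, 0, 0, 0, 0, 0, 0.018, 0, 0, 0, 0, 0, 0.018, 0, 0, 0, 0, 0, 0.018, 0, 0, 0, 0, 0, 0.018, 0, 0, 0, 0, 0, 0, 0, 0, 0],
)

```text
clock: 45.0
ee_pos: [638.7, 303.2, 20.6]
tcp_rot: [2.48, 1.904, 0.018]
force: [-1.6, -15.4, 38.8]
finger_gap: 0.65
grip_force: 18.7
```

>>> play_rows(
  targets=[0, 0, 0, 0, 0, 0, 0, 0, 0, 0, 0, 0, 0, 0, 0, 0, 0, 0, 0, 0, 0, 0, 0, 0, 0, 0, 0, 0, 0, 0],
  gripper=1,
  squeeze=40,
)

```text
clock: 45.5
ee_pos: [629.9, 304.6, 6.1]
tcp_rot: [2.495, 1.905, 0.003]
force: [0.8, -0.0, 0.6]
finger_gap: 0.0
grip_force: 0.4
```

```bash
python3 -c "
from h import *
st();place(150,x=51.5,via=(450,230,260),nv=16,lift=(-130,0,170),nl=9,n2=9)"
```

```text
bed xyz [ 136.7  289.8 -114.4] F bed [ 0.9 -0.1  0.3] gap 0.0 grip 0.4 t 45.5
lift 9 x [-0.008, -0.028, -0.038, 0.0, 0.0, 0.0] mm/row 23.8
via 16 x [-0.01, 0.003, -0.012, -0.137, 0.205, 0.921] mm/row 8.0
over 9 x [0.004, 0.019, 0.019, 0.0, 0.0, 0.0] mm/row 13.5
lower 8 x [-0.0, -0.0, 0.023, 0.0, 0.0, 0.0] mm/row 11.5
```

The handle had been moved aside, so a finger landed on it. I raise the arm and look again.

>>> play_rows(
  targets=[0, -0.005, -0.04, 0, 0, 0, 0, -0.03, -0.04, 0, 0, 0, 0, -0.04, -0.04, 0, 0, 0, 0, -0.04, -0.04, 0, 0, 0, 0, -0.04, -0.04, 0, 0, 0, 0, -0.04, -0.04, 0, 0, 0, 0, -0.04, -0.04, 0, 0, 0, 0, -0.04, -0.04, 0, 0, 0],
  gripper=-0.3,
)

```text
clock: 46.3
ee_pos: [494.0, 341.0, 163.9]
tcp_rot: [2.495, 1.907, -0.005]
force: [-0.0, -0.3, 0.7]
finger_gap: 0.651
grip_force: 0.0
```

Run:
```python
from h import *
for n in('top','scene'):
    p,d,c=grab(n); [print(n,*[np.round(x,2) for x in o]) for o in handles(p,d,c,zr=(10,60))]
    cv2.imwrite(f'pics/k_{n}.png',p[:,:,::-1])
p=cv2.imread('pics/k_top.png'); cv2.imwrite('pics/k.png',cv2.resize(p[120:320,80:400],None,fx=2.4,fy=2.4))
st(); print(now()[0])
```

```text
top [597.53 293.45] [24.3  98.09] 1.37 28.73 [167.86 207.39] 495
scene [613.5  193.83] [31.   47.07] 0.12 14.38 [388.63 363.07] 360
scene [601.05 292.57] [27.85 98.11] 1.4 28.51 [433.42 382.51] 701
bed xyz [ 60.3 342.9  77.5] F bed [0.4 0.2 0.2] gap 0.654 grip 0.0 t 46.4
[494.88380589 342.40346563 166.8675562 ]
```

View pics/k.png

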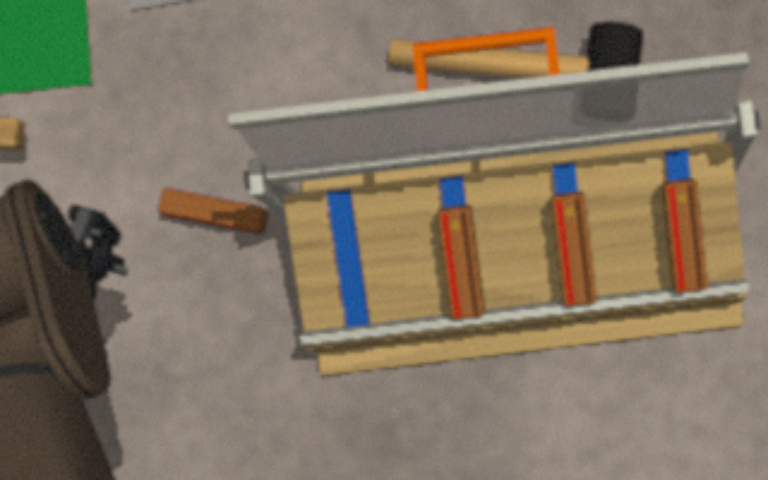

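The crop shows the fourth handle now on its side at (213,211), close to the rack bracket at (255,180). The other three sit on their ribs against the lip.

```bash
python3 -c "
from h import *
s=now(); s=plan(s,np.array([599.5,301,60]),down(1.385),8); plan(s,np.array([599.5,301,5]),down(1.385),6)"
```

```text
8 x [-0.004, 0.028, 0.027, 0.005, -0.001, -0.122] mm/row 19.4
 6 x [0.0, 0.0, 0.018, 0.0, 0.0, 0.0] mm/row 9.2
```

>>> play_rows(
  targets=[-0.004, 0.028, 0.027, 0.005, 0, -0.122, -0.004, 0.028, 0.027, 0.005, 0, -0.122, -0.004, 0.028, 0.027, 0.005, 0, -0.122, -0.004, 0.028, 0.027, 0.005, 0, -0.122, -0.004, 0.028, 0.027, 0.005, 0, -0.122, -0.004, 0.028, 0.027, 0.005, 0, -0.122, -0.004, 0.028, 0.027, 0.005, 0, -0.122, -0.004, 0.028, 0.027, 0.005, 0, -0.122, 0, 0, 0, 0, 0, 0],
)

```text
clock: 47.3
ee_pos: [600.6, 297.7, 52.5]
tcp_rot: [-2.42, -1.999, 0.013]
force: [0.1, 0.2, -0.6]
finger_gap: 0.648
grip_force: 0.0
```

```bash
python3 -c "
from h import *
hs=handles(*grab('scene'),zr=(10,60));[print(o[0],o[1],o[2],o[3]) for o in hs if o[1][1]>90]
s=now(); print(s[0]);plan(s,np.array([599.5,301,5]),down(1.385),6)"
```

```text
[600.42962347 298.42382805  53.91957595]
 6 x [0.001, -0.0, 0.016, -0.013, 0.007, -0.008] mm/row 8.2
```

>>> play_rows(
  targets=[0.001, -0.0005, 0.016, 0, 0, 0, 0.001, -0.0005, 0.016, 0, 0, 0, 0.001, -0.0005, 0.016, 0, 0, 0, 0.001, 0, 0.016, 0, 0, 0, 0.001, 0, 0.016, 0, 0, 0, 0, 0, 0.014, 0, 0, 0, 0, 0, 0, 0, 0, 0],
)

```text
clock: 48.05
ee_pos: [600.4, 301.9, 8.9]
tcp_rot: [-2.419, -2.002, 0.005]
force: [0.3, 0.5, -0.1]
finger_gap: 0.648
grip_force: 0.0
```

>>> play_rows(
  targets=[0, 0, 0, 0, 0, 0, 0, 0, 0, 0, 0, 0, 0, 0, 0, 0, 0, 0, 0, 0, 0, 0, 0, 0, 0, 0, 0, 0, 0, 0],
  gripper=1,
  squeeze=40,
)

```text
clock: 48.55
ee_pos: [602.1, 302.4, 11.3]
tcp_rot: [2.42, 2.003, 0.001]
force: [0.3, 0.5, 1.9]
finger_gap: 0.273
grip_force: 40.1
```

```bash
python3 -c "
from h import *
st();place(150,x=60,via=(450,230,260),nv=17,lift=(-110,40,150),nl=9,n2=9)"
```

```text
bed xyz [ 111.6  290.7 -101.2] F bed [0.9 0.5 1.7] gap 0.273 grip 40.1 t 48.55
lift 9 x [0.004, -0.026, -0.033, 0.0, 0.0, 0.0] mm/row 21.1
via 17 x [-0.012, 0.007, -0.013, -0.14, 0.19, 0.924] mm/row 9.6
over 9 x [0.006, 0.019, 0.019, 0.0, 0.0, 0.0] mm/row 13.7
lower 8 x [-0.0, -0.0, 0.023, 0.0, 0.0, 0.0] mm/row 11.5
```

>>> play_rows(
  targets=[0.004, -0.026, -0.033, 0, 0, 0, 0.004, -0.026, -0.033, 0, 0, 0, 0.004, -0.026, -0.033, 0, 0, 0, 0.004, -0.026, -0.033, 0, 0, 0, 0.004, -0.026, -0.033, 0, 0, 0, 0.004, -0.026, -0.033, 0, 0, 0, 0.004, -0.026, -0.033, 0, 0, 0, 0.004, -0.026, -0.033, 0, 0, 0, 0.004, -0.026, -0.033, 0, 0, 0, -0.012, 0.007, -0.013, -0.14, 0.19, 0.924, -0.012, 0.007, -0.013, -0.14, 0.19, 0.924, -0.012, 0.007, -0.013, -0.14, 0.19, 0.924, -0.012, 0.007, -0.013, -0.14, 0.19, 0.924, -0.012, 0.007, -0.013, -0.14, 0.19, 0.924, -0.012, 0.007, -0.013, -0.14, 0.19, 0.924, -0.012, 0.007, -0.013, -0.14, 0.19, 0.924, -0.012, 0.007, -0.013, -0.14, 0.19, 0.924, -0.012, 0.007, -0.013, -0.14, 0.19, 0.924, -0.012, 0.007, -0.013, -0.14, 0.19, 0.924, -0.012, 0.007, -0.013, -0.14, 0.19, 0.924],
)

```text
clock: 50.55
ee_pos: [481.8, 264.1, 225.6]
tcp_rot: [-2.992, -0.866, -0.313]
force: [0.4, 0.5, -1.0]
finger_gap: 0.272
grip_force: 39.8
```

>>> play_rows(
  targets=[-0.012, 0.007, -0.013, -0.14, 0.19, 0.924, -0.012, 0.007, -0.013, -0.14, 0.19, 0.924, -0.012, 0.007, -0.013, -0.14, 0.19, 0.924, -0.012, 0.007, -0.013, -0.14, 0.19, 0.924, -0.012, 0.007, -0.013, -0.14, 0.19, 0.924, -0.012, 0.007, -0.013, -0.14, 0.19, 0.924, 0.006, 0.019, 0.019, 0, 0, 0, 0.006, 0.019, 0.019, 0, 0, 0, 0.006, 0.019, 0.019, 0, 0, 0, 0.006, 0.019, 0.019, 0, 0, 0, 0.006, 0.019, 0.019, 0, 0, 0, 0.006, 0.019, 0.019, 0, 0, 0, 0.006, 0.019, 0.019, 0, 0, 0, 0.006, 0.019, 0.019, 0, 0, 0, 0.006, 0.019, 0.019, 0, 0, 0, 0, 0, 0, 0, 0, 0],
)

```text
clock: 52.15
ee_pos: [509.2, 149.8, 180.4]
tcp_rot: [-3.086, -0.177, -0.461]
force: [-0.2, 1.1, -0.6]
finger_gap: 0.27
grip_force: 39.8
```

```bash
python3 -c "
from h import *
st();plan(now(),bed(60,150,18),BEDTOOL,8)"
```

```text
bed xyz [ 56.6 149.9  92.8] F bed [-0.2  1.1 -0.5] gap 0.27 grip 39.8 t 52.15
 8 x [0.001, -0.0, 0.019, 0.002, 0.006, -0.002] mm/row 9.4
```

>>> play_rows(
  targets=[0.009, 0.003, 0.019, 0, 0, 0, 0, 0, 0.019, 0, 0, 0, 0, 0, 0.019, 0, 0, 0, 0, 0, 0.019, 0, 0, 0, 0, 0, 0.019, 0, 0, 0, 0, 0, 0.019, 0, 0, 0, 0, 0, 0.019, 0, 0, 0, 0, 0, 0.019, 0, 0, 0, 0, 0, 0, 0, 0, 0],
)

```text
clock: 53.05
ee_pos: [535.2, 152.4, 108.9]
tcp_rot: [-3.086, -0.179, -0.46]
force: [-0.2, -0.1, -0.5]
finger_gap: 0.271
grip_force: 39.8
```

```bash
python3 -c "
from h import *
st()"
```

```text
bed xyz [ 60.4 149.5  16.8] F bed [-0.4 -0.1 -0.4] gap 0.271 grip 39.8 t 53.05
```

>>> play_rows(
  targets=[0, 0, 0.004, 0, 0, 0, 0, 0, 0.003, 0, 0, 0, 0, 0, 0.003, 0, 0, 0, 0, 0, 0.003, 0, 0, 0, 0, 0, 0, 0, 0, 0],
)

```text
clock: 53.55
ee_pos: [537.8, 152.7, 104.6]
tcp_rot: [-3.085, -0.179, -0.465]
force: [0.5, -0.6, -0.4]
finger_gap: 0.27
grip_force: 39.8
```

```bash
python3 -c "
from h import *
st()"
```

```text
bed xyz [ 61.7 149.5  11.9] F bed [ 0.3 -0.7 -0.5] gap 0.27 grip 39.8 t 53.55
```

>>> play_rows(
  targets=[0, 0, 0.003, 0, 0, 0, 0, 0, 0.002, 0, 0, 0, 0, 0, 0, 0, 0, 0],
)

```text
clock: 53.85
ee_pos: [538.3, 152.8, 103.9]
tcp_rot: [-3.086, -0.18, -0.462]
force: [-10.3, -2.5, 12.0]
finger_gap: 0.267
grip_force: 41.7
```

```bash
python3 -c "
from h import *
st()"
```

```text
bed xyz [ 61.9 149.5  11.1] F bed [-6.5 -1.3 14.6] gap 0.267 grip 41.7 t 53.85
```

Seated. Now I slide it to the lip.

>>> play_rows(
  targets=[-0.003, 0, -0.001, 0, 0, 0, -0.003, 0, 0, 0, 0, 0, -0.003, 0, 0, 0, 0, 0, 0, 0, 0, 0, 0, 0],
)

```text
clock: 54.25
ee_pos: [535.9, 152.4, 103.2]
tcp_rot: [-3.084, -0.179, -0.472]
force: [0.3, 0.2, 6.3]
finger_gap: 0.267
grip_force: 40.7
```

```bash
python3 -c "
from h import *
st()"
```

```text
bed xyz [ 59.4 149.5  11.1] F bed [2.2 0.2 6. ] gap 0.267 grip 40.7 t 54.25
```

>>> play_rows(
  targets=[-0.003, 0, 0, 0, 0, 0, -0.003, 0, 0, 0, 0, 0, 0, 0, 0, 0, 0, 0],
)

```text
clock: 54.55
ee_pos: [534.3, 152.2, 102.9]
tcp_rot: [-3.083, -0.179, -0.477]
force: [5.3, 1.3, 3.3]
finger_gap: 0.27
grip_force: 40.3
```

```bash
python3 -c "
from h import *
st()"
```

```text
bed xyz [ 57.7 149.5  11.4] F bed [6.1 0.6 1.6] gap 0.27 grip 40.3 t 54.55
```

>>> play_rows(
  targets=[-0.003, 0, 0, 0, 0, 0, -0.002, 0, 0, 0, 0, 0, 0, 0, 0, 0, 0, 0],
)

```text
clock: 54.85
ee_pos: [534.0, 152.1, 103.5]
tcp_rot: [-3.081, -0.178, -0.487]
force: [9.1, 2.4, 3.7]
finger_gap: 0.27
grip_force: 40.0
```

>>> play_rows(
  targets=[0, 0, 0, 0, 0, 0, 0, 0, 0, 0, 0, 0, 0, 0, 0, 0, 0, 0, 0, 0, 0, 0, 0, 0, 0, 0, -0.01, 0, 0, 0, 0, 0, -0.02, 0, 0, 0, 0, 0, -0.04, 0, 0, 0, 0, 0, -0.05, 0, 0, 0, 0, 0, -0.05, 0, 0, 0, 0, 0, -0.05, 0, 0, 0, 0, -0.04, -0.04, 0, 0, 0, 0, -0.04, -0.04, 0, 0, 0, 0, -0.04, -0.04, 0, 0, 0, 0, -0.04, -0.04, 0, 0, 0],
  gripper=-0.2,
)

```text
clock: 56.25
ee_pos: [463.4, 225.3, 283.1]
tcp_rot: [-3.085, -0.178, -0.467]
force: [-0.2, 0.4, -1.1]
finger_gap: 0.601
grip_force: 0.0
```

```bash
cat >> h.py <<'E'
def placed():
    for n in('top','scene'):
        p,d,c=grab(n); B=(world(d,c)-BO)@BED; h=hsv(p)
        for y in(-150,-50,50,150):
            m=(abs(B[...,1]-y)<30)&(B[...,2]>14)&(B[...,2]<38)&(B[...,0]>-12)&(B[...,0]<140)&(h[...,1]>90)
            q=B[m]
            if len(q)<60: print(n,y,'few',len(q)); continue
            r=cv2.minAreaRect(q[:,:2].astype(np.float32)); rib=(h[...,0]>105)&(h[...,0]<130)&(h[...,1]>110)&(abs(B[...,1]-y)<25)&(abs(B[...,2])<10)&(B[...,0]>105)&(B[...,0]<130)
            print(n,y,'c',np.round(r[0],1),'size',np.round(r[1],1),'ang',round(r[2],1),'z',round(float(np.median(q[:,2])),1),'rib y',np.round(np.median(B[rib][:,1]),1) if rib.any() else None,'lip end',np.percentile(q[:,0],2).round(1))
E
python3 - <<'E'
from h import *
st(); placed()
p,d,c=grab('top'); cv2.imwrite('pics/r.png',cv2.resize(p[120:290,160:410],None,fx=3,fy=3)[:,:,::-1])
E
```

```text
bed xyz [ 51.8 230.3 201.8] F bed [-0.5  0.4 -1. ] gap 0.601 grip 0.0 t 56.25
top -150 c [  49.6 -148.9] size [30.4 97.9] ang 90.0 z 23.2 rib y -150.7 lip end 3.2
top -50 c [ 49.5 -50.7] size [98.  29.9] ang 0.2 z 23.2 rib y -51.0 lip end 3.4
top 50 c [50.1 49. ] size [97.9 30.3] ang 0.3 z 22.8 rib y 49.2 lip end 3.8
top 150 c [ 49.8 149.3] size [25.1 97.7] ang 89.6 z 28.8 rib y 148.9 lip end 3.3
scene -150 few 0
scene -50 few 0
scene 50 few 0
scene 150 few 0
```

View pics/r.png

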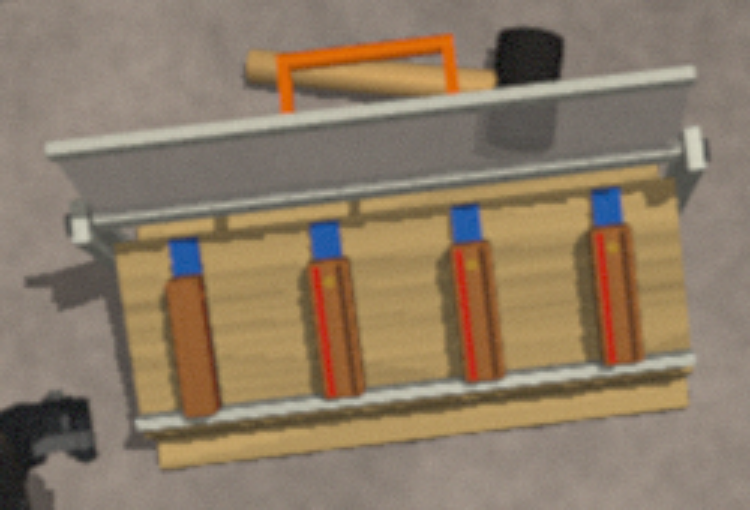

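All four handles are centred and against the lip: centre x is about 50 and each is within 2 mm of its rib. In the crop the bar runs from (285,62) to (450,45). Next I measure the bar and the hood.

Run:
```python
from h import *
np.set_printoptions(precision=1,suppress=True)
for n in('top','scene'):
    p,d,c=grab(n); W=world(d,c)@RACK; h=hsv(p)
    o=(h[...,0]>5)&(h[...,0]<16)&(h[...,1]>180)&(W[...,2]>230)&(W[...,0]>600)&(W[...,0]<760)
    q=W[o&(abs(W[...,1]-LAT)<38)]; print(n,'bar mid',len(q),np.percentile(q[:,0],[2,50,98]),np.percentile(q[:,2],[2,50,98]))
    v,u=np.nonzero(o&(abs(W[...,1]-LAT)<38))
    # ray through centre pixel rows of the bar -> plane z=275
    P=ray(u.mean(),v.mean(),c,276)@RACK; print('ray at z276',P, 'pix',u.mean(),v.mean())
    q=W[o]; print('lat',np.percentile(q[:,1],[1,99]))
    pa=(W[...,2]>175)&(W[...,2]<300)&(W[...,0]>600)&(W[...,0]<700)&(abs(W[...,1]-LAT)<190)&~o
    for z in range(170,300,15):
        m=pa&(W[...,2]>=z)&(W[...,2]<z+15); print(z,m.sum(),np.median(W[m][:,0]) if m.any() else '',end='; ')
    print()
```

```text
top bar mid 222 [678.7 682.7 687.9] [270.4 275.5 281.1]
ray at z276 [682.7 -59.8 276. ] pix 280.54954954954957 137.36936936936937
lat [-115.    -6.5]
170 548 620.9733518166304; 185 552 623.6775601683673; 200 580 626.1546423373; 215 595 628.5755310618096; 230 620 631.0327785607838; 245 627 633.4147518018682; 260 708 636.0141838600459; 275 671 637.4568518549013; 290 909 641.4828000068575; 
scene bar mid 251 [681.5 688.5 692.3] [271.5 276.1 279.6]
ray at z276 [688.1 -59.  276. ] pix 295.5816733067729 286.14741035856576
lat [-117.2   -7.4]
170 488 628.1869147759552; 185 445 629.7171729869538; 200 532 632.1939261190757; 215 648 634.50035575424; 230 670 637.0686952003527; 245 707 639.5189820755872; 260 774 642.004886673194; 275 645 645.7082699574979; 290 957 644.5259058247987;
```

Run:
```python
from h import *
bar=RACK@[683.5,-60.1,0]; print(bar)
s=now(); s=plan(s,s[0]+[0,0,140],s[1],6,'up'); s=plan(s,np.r_[bar[:2],400],down(YAW+np.pi/2),20,'above'); plan(s,np.r_[bar[:2],253],down(YAW+np.pi/2),10,'dn')
```

```text
[685.86254178  19.41220711   0.        ]
up 6 x [0.014, 0.0, -0.045, 0.0, 0.0, 0.0] mm/row 23.3
above 20 x [-0.002, 0.033, 0.003, 0.147, -0.146, -0.974] mm/row 16.7
dn 10 x [0.0, 0.0, 0.029, 0.0, 0.0, 0.0] mm/row 14.7
```

>>> play_rows(
  targets=[0.014, 0, -0.045, 0, 0, 0, 0.014, 0, -0.045, 0, 0, 0, 0.014, 0, -0.045, 0, 0, 0, 0.014, 0, -0.045, 0, 0, 0, 0.014, 0, -0.045, 0, 0, 0, 0.014, 0, -0.045, 0, 0, 0],
  gripper=0.2,
)

```text
clock: 57.1
ee_pos: [464.5, 223.8, 421.6]
tcp_rot: [-3.087, -0.177, -0.46]
force: [0.1, 1.4, 0.3]
finger_gap: 0.395
grip_force: 0.0
```

>>> play_rows(
  targets=[-0.002, 0.033, 0.003, 0.147, -0.146, -0.974, -0.002, 0.033, 0.003, 0.147, -0.146, -0.974, -0.002, 0.033, 0.003, 0.147, -0.146, -0.974, -0.002, 0.033, 0.003, 0.147, -0.146, -0.974, -0.002, 0.033, 0.003, 0.147, -0.146, -0.974, -0.002, 0.033, 0.003, 0.147, -0.146, -0.974, -0.002, 0.033, 0.003, 0.147, -0.146, -0.974, -0.002, 0.033, 0.003, 0.147, -0.146, -0.974, -0.002, 0.033, 0.003, 0.147, -0.146, -0.974, -0.002, 0.033, 0.003, 0.147, -0.146, -0.974, -0.002, 0.033, 0.003, 0.147, -0.146, -0.974, -0.002, 0.033, 0.003, 0.147, -0.146, -0.974, -0.002, 0.033, 0.003, 0.147, -0.146, -0.974, -0.002, 0.033, 0.003, 0.147, -0.146, -0.974, -0.002, 0.033, 0.003, 0.147, -0.146, -0.974, -0.002, 0.033, 0.003, 0.147, -0.146, -0.974, -0.002, 0.033, 0.003, 0.147, -0.146, -0.974, -0.002, 0.033, 0.003, 0.147, -0.146, -0.974, -0.002, 0.033, 0.003, 0.147, -0.146, -0.974, -0.002, 0.033, 0.003, 0.147, -0.146, -0.974],
)

```text
clock: 59.1
ee_pos: [683.2, 18.2, 401.3]
tcp_rot: [-2.085, -2.346, 0.004]
force: [0.2, 0.2, -0.1]
finger_gap: 0.401
grip_force: 0.0
```

Run:
```python
from h import *
s=now();D=down(YAW+np.pi/2); bar=RACK@[683.5,-60.1,0];print(s[0].round(1),(s[0]@RACK).round(1)); s=plan(s,np.r_[bar[:2],320],D,6); plan(s,np.r_[bar[:2],253],D,6)
```

```text
[683.2  18.2 401.3] [680.8 -61.  401.3]
 6 x [0.0, 0.001, 0.027, -0.007, -0.001, 0.003] mm/row 13.6
 6 x [0.0, 0.0, 0.022, 0.0, 0.0, 0.0] mm/row 11.2
```

>>> play_rows(
  targets=[0, 0.001, 0.027, 0, 0, 0, 0, 0.001, 0.027, 0, 0, 0, 0, 0.001, 0.027, 0, 0, 0, 0, 0, 0.027, 0, 0, 0, 0, 0, 0.027, 0, 0, 0, 0, 0, 0.027, 0, 0, 0, 0, 0, 0, 0, 0, 0],
)

```text
clock: 59.8
ee_pos: [683.2, 20.3, 319.3]
tcp_rot: [-2.086, -2.344, 0.004]
force: [0.2, -0.6, 0.0]
finger_gap: 0.399
grip_force: 0.0
```

>>> play_rows(
  targets=[0, 0, 0.022, 0, 0, 0, 0, 0, 0.022, 0, 0, 0, 0, 0, 0.022, 0, 0, 0, 0, 0, 0.022, 0, 0, 0, 0, 0, 0.022, 0, 0, 0, 0, 0, 0.022, 0, 0, 0, 0, 0, 0, 0, 0, 0],
)

```text
clock: 60.5
ee_pos: [683.3, 20.3, 253.7]
tcp_rot: [-2.086, -2.344, 0.003]
force: [-0.2, -0.2, -0.0]
finger_gap: 0.401
grip_force: 0.0
```

Run:
```python
from h import *
s=arm.observe(); print((s['ee_pos']@RACK).round(1),s['force'].round(1),s['finger_gap'])
```

```text
[681.1 -58.9 253.7] [-0.2 -0.2 -0. ] 0.40104085985399707
```

>>> play_rows(
  targets=[0, 0, 0, 0, 0, 0, 0, 0, 0, 0, 0, 0, 0, 0, 0, 0, 0, 0, 0, 0, 0, 0, 0, 0, 0, 0, 0, 0, 0, 0],
  gripper=1,
  squeeze=50,
)

```text
clock: 61.0
ee_pos: [685.7, 20.2, 257.7]
tcp_rot: [2.087, 2.344, 0.005]
force: [4.4, 1.0, -0.7]
finger_gap: 0.114
grip_force: 48.8
```

```bash
cat >> h.py <<'E'
HX,HZ=621.5,165.
def arc(t0,t1,n,err=(0,0)):
    f=lambda t:np.array([-115*np.cos(t)+45*np.sin(t),115*np.sin(t)+45*np.cos(t)])
    P=np.array([f(t) for t in np.linspace(t0,t1,n+1)]); P=P-P[0]; done=np.zeros(2); out=[]
    for p in P[1:]:
        st_=np.round((p-done)/500,3); done+=st_*500; out.append((float(st_[0]),float(-st_[1])))
    print('tool (y,z) rows',out)
def hoodang():
    s=arm.observe(); q=s['ee_pos']@RACK; g=np.array([q[0]-HX,q[2]+18.7-HZ]); a=np.arctan2(g[1],g[0]); 
    print('TCP rack',q.round(1),'r',np.hypot(*g).round(1),'theta',round(np.pi-a-np.arctan2(45,115)+2*np.arctan2(45,115)-np.arctan2(45,115)*0-0,3) if 0 else round((np.pi-a)+np.arctan2(45,115),3),'F',s['force'].round(1),'gap',s['finger_gap'],'grip',s['grip_force'],s['clock'])
E
python3 -c "
from h import *
hoodang(); arc(1.72,0,20)"
```

```text
TCP rack [683.4 -59.2 257.7] r 127.4 theta 2.451 F [ 4.4  1.  -0.7] gap 0.11416017064061995 grip 48.77625524997711 61.0
tool (y,z) rows [(-0.019, -0.01), (-0.019, -0.008), (-0.021, -0.006), (-0.02, -0.005), (-0.021, -0.003), (-0.022, -0.001), (-0.021, 0.001), (-0.021, 0.002), (-0.021, 0.005), (-0.02, 0.006), (-0.02, 0.008), (-0.019, 0.009), (-0.018, 0.012), (-0.017, 0.012), (-0.016, 0.014), (-0.014, 0.016), (-0.014, 0.016), (-0.011, 0.018), (-0.011, 0.019), (-0.008, 0.019)]
```

>>> play_rows(
  targets=[0, -0.019, -0.01, 0, 0, 0, 0, -0.019, -0.008, 0, 0, 0, 0, -0.021, -0.006, 0, 0, 0, 0, -0.02, -0.005, 0, 0, 0, 0, -0.021, -0.003, 0, 0, 0, 0, -0.022, -0.001, 0, 0, 0, 0, -0.021, 0.001, 0, 0, 0, 0, -0.021, 0.002, 0, 0, 0, 0, -0.021, 0.005, 0, 0, 0, 0, -0.02, 0.006, 0, 0, 0],
)

```text
clock: 62.0
ee_pos: [585.8, 8.6, 271.4]
tcp_rot: [2.082, 2.339, 0.016]
force: [5.6, 1.7, 6.9]
finger_gap: 0.113
grip_force: 50.7
```

```bash
sed -i 's/(np.pi-a)+np.arctan2(45,115),3)/(np.pi-a)-np.arctan2(45,115),3)/' h.py; python3 -c "
from h import *
hoodang()"
```

```text
TCP rack [582.9 -59.3 271.4] r 130.9 theta 0.898 F [5.6 1.7 6.9] gap 0.11258132254650315 grip 50.653690695762634 62.0
```

>>> play_rows(
  targets=[0, -0.02, 0.008, 0, 0, 0, 0, -0.019, 0.009, 0, 0, 0, 0, -0.018, 0.012, 0, 0, 0, 0, -0.017, 0.012, 0, 0, 0, 0, -0.016, 0.014, 0, 0, 0, 0, -0.014, 0.016, 0, 0, 0, 0, -0.014, 0.016, 0, 0, 0, 0, -0.011, 0.018, 0, 0, 0, 0, -0.011, 0.019, 0, 0, 0, 0, -0.008, 0.019, 0, 0, 0, 0, 0, 0, 0, 0, 0],
)

```text
clock: 63.1
ee_pos: [510.6, -0.1, 196.1]
tcp_rot: [2.086, 2.343, 0.007]
force: [6.0, 2.5, -1.8]
finger_gap: 0.116
grip_force: 55.4
```

```bash
cat >> h.py <<'E'
def panel():
    for n in('top','scene'):
        p,d,c=grab(n); W=world(d,c)@RACK
        m=(abs(W[...,1]-LAT)<185)&(abs(W[...,1]-LAT)>80)&(W[...,0]>500)&(W[...,0]<612)&(W[...,2]>140)&(W[...,2]<225)
        q=W[m]
        if len(q)<200: print(n,'few',len(q)); continue
        k=np.polyfit(q[:,0],q[:,2],1); r=abs(q[:,2]-np.polyval(k,q[:,0])); q=q[r<6]; k=np.polyfit(q[:,0],q[:,2],1)
        print(n,len(q),'panel angle',round(np.arctan(-k[0]),3),'z at hinge',round(np.polyval(k,HX),1))
E
python3 -c "
from h import *
hoodang();panel()"
```

```text
TCP rack [507.2 -59.2 196.1] r 124.7 theta 0.038 F [ 6.   2.5 -1.8] gap 0.11615136098124339 grip 55.43284714221954 63.1
top 5124 panel angle 0.011 z at hinge 166.9
scene 4220 panel angle 0.011 z at hinge 167.8
```

>>> play_rows(
  targets=[0, 0.001, 0.002, 0, 0, 0, 0, 0, 0, 0, 0, 0],
)

```text
clock: 63.4
ee_pos: [510.4, -0.2, 195.4]
tcp_rot: [2.088, 2.345, 0.003]
force: [0.7, 2.2, 4.4]
finger_gap: 0.114
grip_force: 56.1
```

>>> play_rows(
  targets=[0, 0, 0, 0, 0, 0, 0, 0, 0, 0, 0, 0, 0, 0, 0, 0, 0, 0, 0, 0, 0, 0, 0, 0, 0, 0, -0.01, 0, 0, 0, 0, 0, -0.02, 0, 0, 0, 0, 0, -0.04, 0, 0, 0, 0, 0, -0.05, 0, 0, 0, 0, 0, -0.05, 0, 0, 0, 0, 0, -0.05, 0, 0, 0, 0, 0, -0.05, 0, 0, 0],
  gripper=0.2,
)

```text
clock: 64.5
ee_pos: [509.5, -0.3, 330.8]
tcp_rot: [2.088, 2.346, 0.002]
force: [-0.5, -0.4, 0.4]
finger_gap: 0.398
grip_force: 0.0
```

Run:
```python
from h import *
np.set_printoptions(precision=1,suppress=True)
panel(); print(now()[0])
p,d,c=grab('scene'); cv2.imwrite('pics/s2.png',p[:,:,::-1])
for n in('top','scene'):
    p,d,c=grab(n); W=world(d,c); h=hsv(p); v=(W[...,0]>420)&(W[...,0]<520)&(W[...,1]<-380)&(W[...,1]>-490)
    red=v&((h[...,0]<4)|(h[...,0]>175))&(h[...,1]>150)&(W[...,2]>185)&(W[...,2]<218); q=W[red]; print(n,'trigger hi',len(q),np.median(q,0),q.min(0),q.max(0))
    g=v&(W[...,2]>212)&(W[...,2]<224)&(h[...,1]<110); q=W[g]; r=cv2.minAreaRect(q[:,:2].astype(np.float32)); print(' grip top',len(q),np.median(q,0),r)
    b=v&(W[...,2]>223)&(W[...,2]<232); q=W[b]; print(' stub',len(q),np.median(q,0) if len(q) else '')
    v2=(W[...,0]>420)&(W[...,0]<560)&(W[...,1]<-330)&(W[...,1]>-500)
    n_=v2&(W[...,2]>126)&(W[...,2]<142)&(W[...,1]>-375); q=W[n_]; print(' nozzle',len(q),np.median(q,0),q[:,1].max() if len(q) else '')
```

```text
top 4347 panel angle 0.006 z at hinge 166.9
scene 4215 panel angle 0.006 z at hinge 167.7
[511.4  -0.6 334.3]
top trigger hi 54 [ 469.3 -411.8  210.7] [ 463.5 -417.5  185.2] [ 477.2 -408.2  217.1]
 grip top 133 [ 462.8 -444.9  218.1] ((464.9958801269531, -435.8326416015625), (51.634422302246094, 27.075538635253906), 79.85346221923828)
 stub 47 [ 462.5 -449.   226.4]
 nozzle 313 [ 478.1 -364.5  132.2] -330.0281517383645
scene trigger hi 80 [ 474.  -413.7  201.6] [ 460.1 -438.5  185. ] [ 483.7 -408.9  217. ]
 grip top 77 [ 471.2 -443.3  218.4] ((466.07666015625, -447.8127136230469), (25.009082794189453, 28.679391860961914), 77.11600494384766)
 stub 29 [ 465.6 -450.4  226.4]
 nozzle 183 [ 486.7 -362.   132. ] -330.13079713785805
```

View pics/s2.png

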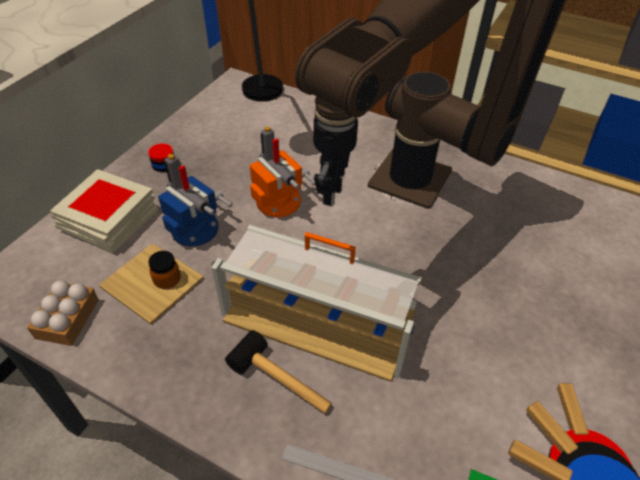

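The picture shows the hood level at (320,270), with the four handles visible under it and the blue vise free at (190,210). Next is the trigger.

Run:
```python
from h import *
s=now(); D=down(-0.205); s=plan(s,np.array([463.5,-443.5,320]),D,26,'to'); plan(s,np.array([463.5,-443.5,175]),D,10,'dn')
```

```text
to 26 x [-0.031, 0.025, 0.001, -0.0, 0.0, 0.91] mm/row 20.0
dn 10 x [0.0, 0.0, 0.029, 0.0, 0.0, 0.0] mm/row 14.5
```

>>> play_rows(
  targets=[-0.031, 0.025, 0.001, 0, 0, 0.91, -0.031, 0.025, 0.001, 0, 0, 0.91, -0.031, 0.025, 0.001, 0, 0, 0.91, -0.031, 0.025, 0.001, 0, 0, 0.91, -0.031, 0.025, 0.001, 0, 0, 0.91, -0.031, 0.025, 0.001, 0, 0, 0.91, -0.031, 0.025, 0.001, 0, 0, 0.91, -0.031, 0.025, 0.001, 0, 0, 0.91, -0.031, 0.025, 0.001, 0, 0, 0.91, -0.031, 0.025, 0.001, 0, 0, 0.91, -0.031, 0.025, 0.001, 0, 0, 0.91, -0.031, 0.025, 0.001, 0, 0, 0.91, -0.031, 0.025, 0.001, 0, 0, 0.91],
  gripper=-1,
)

```text
clock: 66.05
ee_pos: [596.3, -234.2, 319.3]
tcp_rot: [-2.927, -1.131, 0.004]
force: [0.3, 1.6, 0.1]
finger_gap: 0.999
grip_force: 0.0
```

>>> play_rows(
  targets=[-0.031, 0.025, 0.001, 0, 0, 0.91, -0.031, 0.025, 0.001, 0, 0, 0.91, -0.031, 0.025, 0.001, 0, 0, 0.91, -0.031, 0.025, 0.001, 0, 0, 0.91, -0.031, 0.025, 0.001, 0, 0, 0.91, -0.031, 0.025, 0.001, 0, 0, 0.91, -0.031, 0.025, 0.001, 0, 0, 0.91, -0.031, 0.025, 0.001, 0, 0, 0.91, -0.031, 0.025, 0.001, 0, 0, 0.91, -0.031, 0.025, 0.001, 0, 0, 0.91, -0.031, 0.025, 0.001, 0, 0, 0.91, -0.031, 0.025, 0.001, 0, 0, 0.91, -0.031, 0.025, 0.001, 0, 0, 0.91, 0, 0, 0, 0, 0, 0],
)

```text
clock: 67.45
ee_pos: [456.5, -441.9, 312.9]
tcp_rot: [-3.122, 0.327, 0.005]
force: [-0.3, 0.2, 0.5]
finger_gap: 1.005
grip_force: 0.0
```

Run:
```python
from h import *
s=now(); print(s[0]);D=down(-0.205); s=plan(s,np.array([463.5,-443.5,260]),D,6,'to'); plan(s,np.array([463.5,-443.5,175]),D,8,'dn')
```

```text
[ 456.51285418 -441.86627269  312.94977757]
to 6 x [0.002, 0.0, 0.018, -0.005, 0.007, -0.008] mm/row 8.9
dn 8 x [0.0, 0.0, 0.021, 0.0, 0.0, 0.0] mm/row 10.6
```

>>> play_rows(
  targets=[0.0025, 0.001, 0.018, 0, 0, 0, 0.0025, 0.001, 0.018, 0, 0, 0, 0.0025, 0, 0.018, 0, 0, 0, 0.0025, 0, 0.018, 0, 0, 0, 0.0025, 0, 0.018, 0, 0, 0, 0.0025, 0, 0.018, 0, 0, 0, 0, 0, 0, 0, 0, 0],
)

```text
clock: 68.15
ee_pos: [465.5, -443.0, 259.1]
tcp_rot: [-3.122, 0.322, 0.003]
force: [0.1, 1.3, -0.9]
finger_gap: 0.999
grip_force: 0.0
```

Run:
```python
from h import *
s=now(); print(s[0]);D=down(-0.205); plan(s,np.array([463.5,-443.5,175]),D,8,'dn')
```

```text
[ 465.48820434 -442.97277798  259.09422571]
dn 8 x [-0.0, 0.0, 0.021, -0.004, 0.004, -0.0] mm/row 10.5
```

>>> play_rows(
  targets=[0, 0, 0.021, 0, 0, 0, 0, 0, 0.021, 0, 0, 0, 0, 0, 0.021, 0, 0, 0, 0, 0, 0.021, 0, 0, 0, 0, 0, 0.021, 0, 0, 0, 0, 0, 0.021, 0, 0, 0, 0, 0, 0.021, 0, 0, 0, 0, 0, 0.021, 0, 0, 0, 0, 0, 0, 0, 0, 0],
)

```text
clock: 69.05
ee_pos: [465.0, -442.8, 174.9]
tcp_rot: [-3.122, 0.322, 0.004]
force: [-0.3, 0.3, -0.1]
finger_gap: 0.998
grip_force: 0.0
```

Run:
```python
from h import *
print(now()[0])
p,d,c=grab('scene'); a=cv2.resize(p[120:260,110:290],None,fx=3,fy=3)
p,d,c=grab('top'); b=cv2.resize(p[180:320,420:600],None,fx=3,fy=3)
cv2.imwrite('pics/v.png',cv2.resize(np.hstack([a,b]),(800,311))[:,:,::-1])
```

```text
[ 465.04515051 -442.81212311  174.91703562]
```

View pics/v.png

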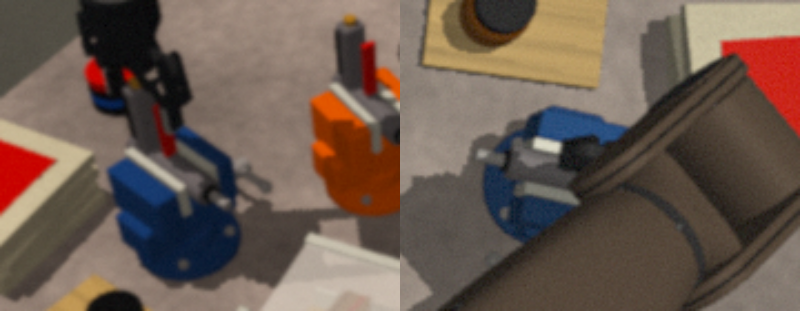

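The crop shows the fingers straddling the grip at (140,110) and the red trigger at (165,130). I squeeze now.

>>> play_rows(
  targets=[0, 0, 0, 0, 0, 0, 0, 0, 0, 0, 0, 0, 0, 0, 0, 0, 0, 0, 0, 0, 0, 0, 0, 0, 0, 0, 0, 0, 0, 0, 0, 0, 0, 0, 0, 0],
  gripper=1,
  squeeze=40,
)

```text
clock: 69.75
ee_pos: [466.6, -443.9, 180.2]
tcp_rot: [-3.124, 0.325, -0.005]
force: [-1.1, 1.7, 6.0]
finger_gap: 0.433
grip_force: 39.9
```

Run:
```python
from h import *
s=arm.observe(); print(s['ee_pos'],s['force'],s['finger_gap']*85,s['grip_force'])
```

```text
[ 466.58029563 -443.88169367  180.1803445 ] [-1.11611945  1.69779986  5.95047414] 36.7799481453053 39.92037805728614
```

>>> play_rows(
  targets=[0, 0, 0, 0, 0, 0, 0, 0, 0, 0, 0, 0, 0, 0, 0, 0, 0, 0, 0, 0, 0, 0, 0, 0, 0, 0, 0, 0, 0, 0, 0, 0, 0, 0, 0, 0, 0, 0, 0, 0, 0, 0, 0, 0, 0, 0, 0, 0, 0, 0, 0, 0, 0, 0, 0, 0, 0, 0, 0, 0],
  squeeze=60,
)

```text
clock: 70.75
ee_pos: [466.6, -444.2, 180.3]
tcp_rot: [-3.124, 0.326, -0.005]
force: [0.0, -0.1, 6.7]
finger_gap: 0.422
grip_force: 57.4
```

>>> play_rows(
  targets=[0, 0, 0, 0, 0, 0, 0, 0, 0, 0, 0, 0, 0, 0, 0, 0, 0, 0, 0, 0, 0, 0, 0, 0, 0, 0, 0, 0, 0, 0, 0, 0, 0, 0, 0, 0, 0, 0, 0, 0, 0, 0, 0, 0, 0, 0, 0, 0, 0, 0, 0, 0, 0, 0, 0, 0, 0, 0, 0, 0, 0, 0, 0, 0, 0, 0, 0, 0, 0, 0, 0, 0],
)

```text
clock: 71.95
ee_pos: [466.6, -444.2, 180.3]
tcp_rot: [-3.124, 0.326, -0.005]
force: [-1.7, 0.3, 6.5]
finger_gap: 0.422
grip_force: 57.4
```

Run:
```python
from h import *
s=arm.observe(); print(s['ee_pos'],s['force'],s['finger_gap']*85,s['grip_force'])
np.set_printoptions(precision=1,suppress=True)
p,d,c=grab('scene'); W=world(d,c); h=hsv(p); v=(W[...,0]>420)&(W[...,0]<520)&(W[...,1]<-380)&(W[...,1]>-490)
m=v&((h[...,0]<4)|(h[...,0]>175))&(h[...,1]>150)&(W[...,2]>145)&(W[...,2]<218)
q=W[m]; y=q[:,:2]@[.2035,.979]
for z in range(145,215,10):
    k=(q[:,2]>=z)&(q[:,2]<z+10); print(z,k.sum(),np.median(y[k]) if k.any() else '')
f=np.load('scene0.npz'); p,d=f['p'],f['d']; W=world(d,c); h=hsv(p); v=(W[...,0]>420)&(W[...,0]<520)&(W[...,1]<-380)&(W[...,1]>-490)
q=W[v&((h[...,0]<4)|(h[...,0]>175))&(h[...,1]>150)&(W[...,2]>145)&(W[...,2]<218)]; y=q[:,:2]@[.2035,.979]
for z in range(145,215,10):
    k=(q[:,2]>=z)&(q[:,2]<z+10); print('free',z,k.sum(),np.median(y[k]) if k.any() else '')
```

```text
[ 466.56117587 -444.198981    180.3161798 ] [-1.65050196  0.29740774  6.5286745 ] 35.88562861690193 57.43088163435459
145 20 -310.06651417407124
155 24 -313.62661340859444
165 28 -316.30366253148713
175 11 -318.58512431595733
185 0 
195 0 
205 1 -367.5519893086258
free 145 12 -308.3937827320383
free 155 24 -307.8577070835457
free 165 15 -308.29735857604317
free 175 23 -307.4201696964387
free 185 24 -307.6521739905752
free 195 27 -308.18291144275724
free 205 30 -308.5823095843496
```

>>> play_rows(
  targets=[0, 0, 0, 0, 0, 0, 0, 0, 0, 0, 0, 0, 0, 0, 0, 0, 0, 0, 0, 0, 0, 0, 0, 0, 0, 0, 0, 0, 0, 0, 0, 0, 0, 0, 0, 0, 0, 0, 0, 0, 0, 0, 0, 0, 0, 0, 0, 0, 0, 0, 0, 0, 0, 0, 0, 0, 0, 0, 0, 0, 0, 0, 0, 0, 0, 0, 0, 0, 0, 0, 0, 0, 0, 0, 0, 0, 0, 0, 0, 0, 0, 0, 0, 0, 0, 0, 0, 0, 0, 0, 0, 0, 0, 0, 0, 0, 0, 0, 0, 0, 0, 0, 0, 0, 0, 0, 0, 0, 0, 0, 0, 0, 0, 0],
  squeeze=85,
)

```text
clock: 73.9
ee_pos: [466.5, -444.6, 180.5]
tcp_rot: [-3.124, 0.328, -0.006]
force: [-1.1, -2.7, 5.6]
finger_gap: 0.408
grip_force: 81.1
```

>>> play_rows(
  targets=[0, 0, 0, 0, 0, 0, 0, 0, 0, 0, 0, 0, 0, 0, 0, 0, 0, 0, 0, 0, 0, 0, 0, 0, 0, 0, 0, 0, 0, 0],
)

```text
clock: 74.4
ee_pos: [466.5, -444.6, 180.4]
tcp_rot: [-3.124, 0.328, -0.006]
force: [-0.5, -2.1, 6.5]
finger_gap: 0.408
grip_force: 81.1
```

>>> play_rows(
  targets=[0, 0, 0, 0, 0, 0, 0, 0, 0, 0, 0, 0, 0, 0, 0, 0, 0, 0, 0, 0, 0, 0, 0, 0, 0, 0, 0, 0, 0, 0, 0, 0, 0, 0, 0, 0, 0, 0, 0, 0, 0, 0],
  gripper=-1,
  squeeze=40,
)

```text
clock: 75.1
ee_pos: [465.7, -444.0, 177.6]
tcp_rot: [3.125, -0.323, 0.001]
force: [-0.0, 0.9, -0.2]
finger_gap: 1.0
grip_force: 0.0
```

>>> play_rows(
  targets=[0, 0, -0.02, 0, 0, 0, 0, 0, -0.03, 0, 0, 0, 0, 0, -0.04, 0, 0, 0, 0, 0, -0.05, 0, 0, 0, 0, 0, -0.05, 0, 0, 0, 0, 0, -0.05, 0, 0, 0, 0, 0, -0.05, 0, 0, 0, 0, 0, -0.04, 0, 0, 0],
)

```text
clock: 75.9
ee_pos: [466.0, -444.1, 346.5]
tcp_rot: [3.122, -0.322, 0.005]
force: [-0.5, 0.4, 0.3]
finger_gap: 1.002
grip_force: 0.0
```

Run:
```python
from h import *
panel()
s=arm.observe(); print(s['ee_pos'],s['force'])
D=down(YAW+np.pi/2); b=np.r_[(RACK@[507,-60.1,0])[:2],0]; print(b)
s=now(); s=plan(s,b+[0,0,320],D,26,'to'); plan(s,b+[0,0,191],D,10,'dn')
```

```text
top 5742 panel angle 0.004 z at hinge 166.9
scene 4217 panel angle 0.008 z at hinge 167.8
[ 466.69109695 -444.97205414  348.88102389] [-0.43442837 -0.1117884   0.86367267]
[510.5487028   -1.01590741   0.        ]
to 26 x [0.029, -0.028, 0.002, 0.006, 0.0, -0.91] mm/row 20.0
dn 10 x [0.0, 0.0, 0.026, 0.0, 0.0, 0.0] mm/row 12.9
```

>>> play_rows(
  targets=[0.029, -0.028, 0.002, 0, 0, -0.91, 0.029, -0.028, 0.002, 0, 0, -0.91, 0.029, -0.028, 0.002, 0, 0, -0.91, 0.029, -0.028, 0.002, 0, 0, -0.91, 0.029, -0.028, 0.002, 0, 0, -0.91, 0.029, -0.028, 0.002, 0, 0, -0.91, 0.029, -0.028, 0.002, 0, 0, -0.91, 0.029, -0.028, 0.002, 0, 0, -0.91, 0.029, -0.028, 0.002, 0, 0, -0.91, 0.029, -0.028, 0.002, 0, 0, -0.91, 0.029, -0.028, 0.002, 0, 0, -0.91, 0.029, -0.028, 0.002, 0, 0, -0.91, 0.029, -0.028, 0.002, 0, 0, -0.91],
  gripper=0.2,
)

```text
clock: 77.3
ee_pos: [602.3, -230.5, 328.6]
tcp_rot: [-2.926, -1.141, 0.001]
force: [0.3, -0.1, -0.1]
finger_gap: 0.403
grip_force: 0.0
```

>>> play_rows(
  targets=[0.029, -0.028, 0.002, 0, 0, -0.91, 0.029, -0.028, 0.002, 0, 0, -0.91, 0.029, -0.028, 0.002, 0, 0, -0.91, 0.029, -0.028, 0.002, 0, 0, -0.91, 0.029, -0.028, 0.002, 0, 0, -0.91, 0.029, -0.028, 0.002, 0, 0, -0.91, 0.029, -0.028, 0.002, 0, 0, -0.91, 0.029, -0.028, 0.002, 0, 0, -0.91, 0.029, -0.028, 0.002, 0, 0, -0.91, 0.029, -0.028, 0.002, 0, 0, -0.91, 0.029, -0.028, 0.002, 0, 0, -0.91, 0.029, -0.028, 0.002, 0, 0, -0.91, 0.029, -0.028, 0.002, 0, 0, -0.91, 0, 0, 0, 0, 0, 0],
)

```text
clock: 78.7
ee_pos: [508.5, 4.8, 316.0]
tcp_rot: [-2.085, -2.348, -0.0]
force: [0.1, 0.2, -0.5]
finger_gap: 0.403
grip_force: 0.0
```

Run:
```python
from h import *
D=down(YAW+np.pi/2); b=np.r_[(RACK@[507,-60.1,0])[:2],0]; s=now(); print(s[0])
s=plan(s,b+[0,0,250],D,6,'to'); plan(s,b+[0,0,192],D,6,'dn')
```

```text
[508.53158283   4.79165026 316.02397983]
to 6 x [-0.002, 0.0, 0.022, -0.001, -0.002, 0.005] mm/row 11.1
dn 6 x [0.0, 0.0, 0.019, 0.0, 0.0, 0.0] mm/row 9.7
```

>>> play_rows(
  targets=[-0.002, 0.001, 0.022, 0, 0, 0, -0.002, 0.001, 0.022, 0, 0, 0, -0.002, 0, 0.022, 0, 0, 0, -0.002, 0, 0.022, 0, 0, 0, -0.002, 0, 0.022, 0, 0, 0, -0.002, 0, 0.022, 0, 0, 0, 0, 0, 0.019, 0, 0, 0, 0, 0, 0.019, 0, 0, 0, 0, 0, 0.019, 0, 0, 0, 0, 0, 0.019, 0, 0, 0, 0, 0, 0.019, 0, 0, 0, 0, 0, 0.019, 0, 0, 0, 0, 0, 0, 0, 0, 0],
)

```text
clock: 80.0
ee_pos: [510.7, -2.2, 191.7]
tcp_rot: [-2.087, -2.345, 0.002]
force: [-0.2, 0.1, -0.1]
finger_gap: 0.397
grip_force: 0.0
```

>>> play_rows(
  targets=[0, 0, 0, 0, 0, 0, 0, 0, 0, 0, 0, 0, 0, 0, 0, 0, 0, 0, 0, 0, 0, 0, 0, 0, 0, 0, 0, 0, 0, 0],
  gripper=1,
  squeeze=50,
)

```text
clock: 80.5
ee_pos: [510.5, -2.6, 193.7]
tcp_rot: [-2.087, -2.345, 0.004]
force: [-4.5, -0.5, 2.0]
finger_gap: 0.12
grip_force: 48.7
```

```bash
python3 -c "
from h import *
hoodang(); arc(0,1.62,18)"
```

```text
TCP rack [506.8 -61.7 193.7] r 124.2 theta 0.019 F [-4.5 -0.5  2. ] gap 0.11957647930910197 grip 48.71237754821777 80.5
tool (y,z) rows [(0.009, -0.02), (0.011, -0.02), (0.012, -0.018), (0.014, -0.017), (0.016, -0.016), (0.017, -0.014), (0.018, -0.013), (0.019, -0.011), (0.021, -0.01), (0.021, -0.007), (0.021, -0.006), (0.022, -0.003), (0.022, -0.002), (0.022, 0.0), (0.022, 0.003), (0.022, 0.004), (0.022, 0.007), (0.02, 0.008)]
```

>>> play_rows(
  targets=[0, 0.009, -0.02, 0, 0, 0, 0, 0.011, -0.02, 0, 0, 0, 0, 0.012, -0.018, 0, 0, 0, 0, 0.014, -0.017, 0, 0, 0, 0, 0.016, -0.016, 0, 0, 0, 0, 0.017, -0.014, 0, 0, 0, 0, 0.018, -0.013, 0, 0, 0, 0, 0.019, -0.011, 0, 0, 0, 0, 0.021, -0.01, 0, 0, 0],
)

```text
clock: 81.4
ee_pos: [577.2, 5.1, 266.5]
tcp_rot: [-2.084, -2.343, 0.011]
force: [-13.5, -2.6, 7.1]
finger_gap: 0.117
grip_force: 48.7
```

>>> play_rows(
  targets=[0, 0.021, -0.007, 0, 0, 0, 0, 0.021, -0.006, 0, 0, 0, 0, 0.022, -0.003, 0, 0, 0, 0, 0.022, -0.002, 0, 0, 0, 0, 0.022, 0, 0, 0, 0, 0, 0.022, 0.003, 0, 0, 0, 0, 0.022, 0.004, 0, 0, 0, 0, 0.022, 0.007, 0, 0, 0, 0, 0.02, 0.008, 0, 0, 0, 0, 0, 0, 0, 0, 0],
)

```text
clock: 82.4
ee_pos: [678.2, 16.8, 264.6]
tcp_rot: [2.086, 2.344, 0.005]
force: [0.3, -0.0, 4.6]
finger_gap: 0.117
grip_force: 51.7
```

```bash
cat >> h.py <<'E'
def upright():
    for n in('top','scene'):
        p,d,c=grab(n); W=world(d,c)@RACK; h=hsv(p)
        m=(W[...,2]>185)&(W[...,2]<285)&(W[...,0]>590)&(W[...,0]<665)&(abs(W[...,1]-LAT)<185)&(abs(W[...,1]-LAT)>75)&(h[...,1]<80)
        q=W[m]
        if len(q)<200: print(n,'few',len(q)); continue
        k=np.polyfit(q[:,2],q[:,0],1); r=abs(q[:,0]-np.polyval(k,q[:,2])); q=q[r<5]; k=np.polyfit(q[:,2],q[:,0],1)
        print(n,len(q),'hood angle',round(np.pi/2+np.arctan(k[0]),3))
E
python3 -c "
from h import *
hoodang(); upright()"
```

```text
TCP rack [675.6 -61.8 264.6] r 130.1 theta 1.626 F [ 0.3 -0.   4.6] gap 0.11683913496085792 grip 51.683812737464905 82.4
top 1342 hood angle 1.646
scene 2622 hood angle 1.652
```

>>> play_rows(
  targets=[0, -0.008, -0.003, 0, 0, 0, 0, -0.009, -0.003, 0, 0, 0, 0, 0, 0, 0, 0, 0, 0, 0, 0, 0, 0, 0],
)

```text
clock: 82.9
ee_pos: [670.7, 15.9, 268.0]
tcp_rot: [2.083, 2.34, 0.013]
force: [4.7, -0.2, 6.1]
finger_gap: 0.111
grip_force: 51.9
```

```bash
python3 -c "
from h import *
hoodang(); upright()"
```

```text
TCP rack [668.  -61.8 268. ] r 130.3 theta 1.563 F [ 4.7 -0.2  6.1] gap 0.11137323564389004 grip 51.85680449008942 82.9
top 1003 hood angle 1.579
scene 2855 hood angle 1.583
```

Upright at 1.58. I release the bar and rise clear.

>>> play_rows(
  targets=[0, 0, 0, 0, 0, 0, 0, 0, 0, 0, 0, 0, 0, 0, 0, 0, 0, 0, 0, 0, 0, 0, 0, 0, 0, 0, -0.01, 0, 0, 0, 0, 0, -0.02, 0, 0, 0, 0, 0, -0.04, 0, 0, 0, 0, 0, -0.05, 0, 0, 0, 0, 0, -0.05, 0, 0, 0, 0, 0, -0.05, 0, 0, 0, 0, 0, -0.05, 0, 0, 0, 0, -0.05, -0.03, 0, 0, 0, 0, -0.05, -0.03, 0, 0, 0, 0, -0.05, 0, 0, 0, 0, 0, -0.05, 0, 0, 0, 0, 0, -0.05, 0, 0, 0, 0, 0, -0.05, 0, 0, 0, 0, 0, -0.05, 0, 0, 0, 0],
  gripper=0.2,
)

```text
clock: 84.8
ee_pos: [492.7, -4.6, 430.3]
tcp_rot: [2.088, 2.346, 0.002]
force: [0.1, -0.5, -0.5]
finger_gap: 0.4
grip_force: 0.0
```

Run:
```python
from h import *
upright(); placed()
p,d,c=grab('scene'); cv2.imwrite('pics/e1.png',p[:,:,::-1]); p,d,c=grab('top'); cv2.imwrite('pics/e2.png',p[:,:,::-1])
a=np.vstack([cv2.imread('pics/e1.png'),cv2.imread('pics/e2.png')]); cv2.imwrite('pics/e.png',cv2.resize(a,(400,600)))
s=arm.observe();print(s['clock'],s['force'],s['ee_pos'])
```

```text
top 1007 hood angle 1.578
scene 2669 hood angle 1.583
top -150 c [  49.5 -148.8] size [30.3 97.2] ang 89.9 z 22.9 rib y -150.8 lip end 3.6
top -50 c [ 31.1 -62.5] size [25.6 74.5] ang 67.8 z 23.0 rib y None lip end 1.6
top 50 c [11.4 52.4] size [20.9 22.7] ang 1.2 z 22.9 rib y None lip end 1.1
top 150 few 11
scene -150 few 0
scene -50 few 0
scene 50 few 0
scene 150 few 0
85.1 [ 0.7312017   0.68402353 -0.67285634] [494.30435394  -4.57449366 429.52670638]
```

View pics/e.png

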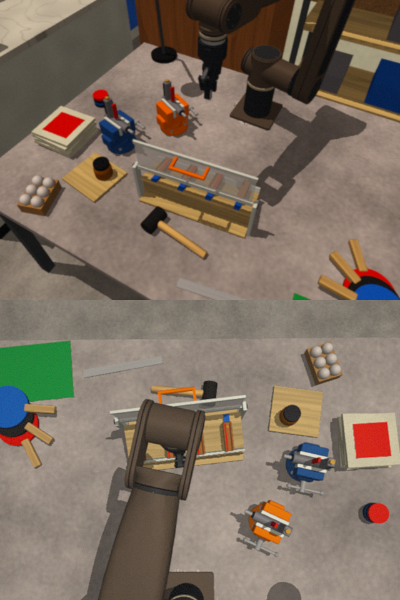

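The scene view shows the hood upright over the rack at (200,175), but the arm hides the rack from above. I swing it aside for a final check.

>>> play_rows(
  targets=[-0.05, 0, 0, 0, 0, 0, -0.05, 0, 0, 0, 0, 0, -0.05, 0, 0, 0, 0, 0, -0.05, 0, 0, 0, 0, 0, -0.05, 0, 0, 0, 0, 0, -0.05, 0, 0, 0, 0, 0, -0.05, 0, 0, 0, 0, 0, -0.05, 0, 0, 0, 0, 0, -0.05, 0, 0, 0, 0, 0, -0.05, 0, 0, 0, 0, 0, -0.05, 0, 0, 0, 0, 0, -0.05, 0, 0, 0, 0, 0, -0.05, 0, 0, 0, 0, 0],
)

```text
clock: 86.4
ee_pos: [532.4, -328.8, 428.2]
tcp_rot: [-2.088, -2.346, -0.001]
force: [0.2, -0.2, 0.9]
finger_gap: 0.401
grip_force: 0.0
```

Run:
```python
from h import *
upright(); placed()
```

```text
top 1327 hood angle 1.579
scene 2644 hood angle 1.583
top -150 c [  49.5 -149. ] size [30.4 97.2] ang 89.8 z 23.1 rib y -150.5 lip end 4.3
top -50 c [ 49.1 -50.7] size [98.7 29.9] ang 0.2 z 23.2 rib y -50.7 lip end 2.9
top 50 c [49.7 49.1] size [97.2 30.5] ang 0.1 z 23.0 rib y 49.0 lip end 3.2
top 150 c [ 50.  149.6] size [98.1 25.4] ang 0.1 z 28.7 rib y 148.3 lip end 3.7
scene -150 few 0
scene -50 few 0
scene 50 few 0
scene 150 few 0
```

```bash
python3 -c "
from cell import arm
print(arm.sign_off())"
```

```text
the job is handed in; nothing more can be done
None
```

All four handles are on their ribs against the lip (the one on rib3 lies on its side), the hood was levelled for a trigger squeeze held over four seconds and is back upright at about 1.58 rad, the jar, mallet and press board were not touched, and the job was handed in at about 86 s.

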